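# Vacuum-seal a batch of jars at the deli counter

## Task

Stand all the white-capped jars upright in the chamber of the vacuum sealer, wherever there is room. Then lower the clear lid until it is fully shut, then swing the red clamp lever over until it lies flat on the lid, and last of all move the blue-balled lever until it lines up with the green mark and let go. Leave the yellow-capped honey jar and the other goods on the counter where they are.

Things in the scene. Friction and masses are not known exactly. Their poses are not given: they have to be found in the camera images.
- sealer: Grey chamber sealer, bolted down. Origin under the centre of its tub at table level; x axis points away from the robot to the lid hinge, y left, z up. Tub inside 150 mm (x) by 290 mm (y), walls 10 mm, rim 60 mm and chamber floor 30 mm above the table. On its right a control pod, 150 by 105 by 50 mm high, centre x = -30, y = -207 mm.
- chamber (a point): Centre of the chamber's floor (30 mm above the table), axes as the sealer's.
- lid (a joint): Lid angle in rad: 0 shut; about 1.6 to 1.75 (upright or leaning back a little) at the start; at most 1.85. The clear dome lid, 170 by 310 mm, 47 mm deep, hinges on the tub's far rim about the sealer's y axis; shut, its top is 107 mm above the table and clears the jars. A stiff hinge holds it at any angle; it takes up to 5 N at the bar to move.
- lid_hinge (a point): Point on the lid's hinge line, in line with the middle of the grab bar: sealer x = +85 mm, y = +60 mm, 60 mm above the table.
- lid_bar (a point): Middle of the lid's black round grab bar, 12 mm thick, 100 mm long along y, 40 mm beyond the lid's free edge on two struts with 80 mm free between. It lies 210 mm from the hinge and 20 mm above the rim plane: lid shut, it is in front of the tub 80 mm above the table; lid upright, it is on top, 270 mm up.
- clamp (a joint): Clamp lever angle in rad: 0 lies flat over the lid's top (shut), pointing away from the robot; about 1.5 to 1.9 (upright or leaning towards the robot) at the start. Stays where it is left; about 3 N at the bar moves it.
- clamp_hinge (a point): Middle of the clamp's hinge line (parallel to the sealer's y axis) above its post, 118 mm above the table: sealer x = -115 mm, y = -90 mm. The post is 30 by 70 mm and 104 mm high.
- clamp_bar (a point): Middle of the crossbar of the red U-shaped clamp lever, 85 mm from its hinge. Bar 12 mm thick, 66 mm long along y, 50 mm free between the two side arms. Shut, the bar lies 118 mm above the table, its underside 5 mm above the lid's top.
- lever (a joint): Vacuum lever angle in rad: 0 upright, positive leaning away from the robot (towards the sealer's +x), range -0.8 to 0.8; starts leaning towards the robot. Stays where it is left; about 2 N at the ball moves it.
- lever_hinge (a point): The vacuum lever's hinge (axis along the sealer's y), 50 mm above the table on the control pod: sealer x = -30 mm, y = -200 mm.
- lever_ball (a point): Centre of the blue ball (26 mm across) at the end of the vacuum lever, 95 mm from its hinge; this point's z axis runs along the lever.
- mark (a joint): Angle in rad of the green mark, measured as the lever's: the lever lines up with it when both joints read the same. Look only; it cannot be touched and stays put.
- mark_tip (a point): Outer face of the green mark, a 9 by 30 mm tab on the black scale drum (90 mm across, 28 mm wide) just right of the lever; 54 mm from the same hinge line, 38 mm to the right of the lever; its z axis points from the hinge line through the mark.
- jar0: Small round jar of olives, green glass, paper label, white cap: squat, 50 mm across, 44 mm high, about 160 g, straight-sided. Origin at the centre of its underside, z up. Three to five of these five jars are present.
- jar1: Small round jar of olives, green glass, paper label, white cap: squat, 50 mm across, 44 mm high, about 160 g, straight-sided. Origin at the centre of its underside, z up. Three to five of these five jars are present.
- jar2: Small round jar of olives, green glass, paper label, white cap: squat, 50 mm across, 44 mm high, about 160 g, straight-sided. Origin at the centre of its underside, z up. Three to five of these five jars are present.
- jar3: Small round jar of olives, green glass, paper label, white cap: squat, 50 mm across, 44 mm high, about 160 g, straight-sided. Origin at the centre of its underside, z up. Three to five of these five jars are present.
- jar4: Small round jar of olives, green glass, paper label, white cap: squat, 50 mm across, 44 mm high, about 160 g, straight-sided. Origin at the centre of its underside, z up. Three to five of these five jars are present.
- honey: Honey jar, amber with a yellow cap, 56 mm across, 85 mm high, standing among the jars; stays where it is. Origin under its centre.
- oil: Tall green oil bottle, 64 mm across, 200 mm high, to stay. Origin under its centre.
- biscuits: Red biscuit box, 100 by 160 by 70 mm, to stay. Origin under its centre.
- terminal: White card terminal lying flat, 150 by 75 by 35 mm, to stay. Origin under its centre.
- cup: White ceramic cup, 76 mm across, 85 mm high, to stay. Origin under its centre.
Mind the look-alikes: they are no part of the job. What is shaped like the jar0 but orange or pink is not meant.

How it is judged:
By the outcome, as a careful person would: the job done as asked, in the order asked, and still so for the second after the job is handed in, with the robot touching nothing.
Of jar0, jar1, jar2, jar3, jar4 only 3 to 5 are there at a start; the rules pass over those that are not, and their reading is None.
At some moment in a run one of jar0, jar1, jar2, jar3, jar4 may be knocked a few centimetres aside while the robot is not near it.
It also fails if it takes over 210 s, if anything falls off the work surface, if the arm or the gripper's body presses on something with over 40 N, if the wrist force passes 120 N, or if a joint passes its speed limit or range.

## Robot

A 6-joint arm with a two-finger parallel gripper is mounted at the origin on the work surface. World frame = base frame: x ahead of the robot, y to its left, z up, the work surface at z = 0. Lengths are in m, angles in rad, forces in N, time in s.
With the tool pointing down it reaches from about 0.3 to 0.825 m from the base axis. Payload 5.4 kg.
Tool frame: the origin (TCP) lies between the finger pads; the fingertips stand 19 mm ahead of it and the grasp point (between the pads) is the TCP; z points along the fingers, y is the line along which they close (so a half turn about z gives the same grasp; the last joint's range is limited). The gripper opens to 92 mm and grips with 3 to 60 N. Pads are 20 mm wide; open, the fingers measure 128 mm over their backs; the gripper's body (75 mm by 189 mm) begins 69 mm behind the grasp point.
Start: joints at [0.922, 0.158, 1.597, -0, 1.386, -0.21], TCP at [0.244, 0.521, 0.234] pointing down, gripper open.
Joint ranges: [-2.91, 2.91], [-0.94, 2.29], [0.18, 2.7], [-1.29, 4.43], [0.17, 2.64], [-3, 3]. Speed limits (rad/s): [2.57, 2.57, 3.14, 3.14, 3.14, 3.14].

## Interface

Orientations are given as [roll, pitch, yaw] about the fixed x, y, z axes, in that order (R = Rz(yaw) Ry(pitch) Rx(roll)).
In Python, from station import * gives the robot as it stands.
- The arm moves only by the shell command python3 -m jog 'ROWS' [OPENING] [FORCE]. ROWS is JSON, a list of rows, each an object of numbers: "dx", "dy", "dz": the shift along the tool's x, y, z in m; "rx", "ry", "rz": the turn, a rotation vector about the tool's x, y, z in rad. A call has 1 to 20 rows; each row is the pose to reach, as a shift and turn from the pose commanded when the call began, along the tool's axes at that moment; what a row does not reach only later rows make up. A row lasts 1/12 s, in which the tool goes at most 41.7 mm and 7.16 degrees, less where a joint would pass 70% of its speed; a pose out of reach is approached as far as the arm can. A call with a gripper value outside its range is refused whole. OPENING is the finger opening in m, from 0 to 0.0919, set as the call begins (- or left out, the last holds). The fingers move at their own pace and stop on an object; FORCE is the grip in N (left out, the last holds). Time passes only in rows, so rows that repeat a pose let the fingers close. It gives the time, the measured TCP pose, the force, the opening and the grip force at its end, in the units of the state.
- get_obs(): the state, without advancing time (a new reading comes with each control period).
- read_camera(name): name is "side" or "top" or "wrist"; returns a dict with "frame" (384x512x3 uint8, blue, green, red), "camera_matrix" (3x3 intrinsics, pixels), "k1" (the pictures are not rectified: a ray, as slopes to the right and down, at radius r is drawn at 1 + k1 r^2 times it, then the intrinsics apply), "extrinsics" (4x4, takes a point from world to camera coordinates). Camera axes: x right, y up, looking along -z (the intrinsics and any distortion apply to the point x, -y, -z); pixel columns grow to the right and rows downward; lengths in m; the calibration is good to about 2 mm. A picture is of the moment at which its call begins. There is no depth.
- close_job(): hands the job in; it is judged then, once.
The state is a dict: "time": time; "joint_pos": joint angles; "joint_vel": joint speeds; "joint_torque": joint torques, N m; "position": TCP position; "ee_rot": TCP orientation; "force": force on the tool from outside, world axes, zero at the start; "moment": the same for the moment, N m; "grip_width": finger opening in m; "grasp_force": force on a finger pad.
Only numpy, scipy, OpenCV 4.12 (cv2) and the standard library are available. Lean on these libraries where they do the work, as an engineer would, in place of code of your own. Each camera call takes 0.05 s, during which the arm holds its last target. There are 200 camera calls.

## Working session

There is one attempt and no reset: what is moved stays moved. The work goes in short steps, Python scripts to look and compute and a shell command to move; the robot and the scene stay as the last step left them, time stands still between calls to the robot, and variables do not carry over. Pictures are saved under pics/ and viewed, at most 14 in all, crops included, and the job is handed in when it is done.

```bash
ls; mkdir -p pics
cat > h.py <<'E'
from station import *
import numpy as np, cv2
from scipy.spatial.transform import Rotation as R
def cam(n):
    c=read_camera(n); return c
def ray(c,u,v):
    K=np.array(c["camera_matrix"]);E=np.array(c["extrinsics"])
    d=np.array([c["k1"],0,0,0,0],float)
    xy=cv2.undistortPoints(np.array([[[u,v]]],float),K,np.array([c["k1"],0,0,0],float))[0,0]
    dc=np.array([xy[0],-xy[1],-1.]);Rm=E[:3,:3]
    return -Rm.T@E[:3,3],Rm.T@dc
def plane(c,u,v,z):
    o,d=ray(c,u,v);return o+d*(z-o[2])/d[2]
def proj(c,p):
    K=np.array(c["camera_matrix"]);E=np.array(c["extrinsics"]);q=E[:3,:3]@np.array(p,float)+E[:3,3]
    x,y=q[0]/-q[2],-q[1]/-q[2];s=1+c["k1"]*(x*x+y*y)
    return np.array([K[0,0]*x*s+K[0,2],K[1,1]*y*s+K[1,2]])
def tri(c1,p1,c2,p2):
    o,d=ray(c1,*p1);o2,e=ray(c2,*p2)
    t=np.linalg.lstsq(np.c_[d,-e],o2-o,rcond=None)[0]
    a,b=o+t[0]*d,o2+t[1]*e;return (a+b)/2,np.linalg.norm(a-b)
E
python3 - <<'E'
from h import *
import pickle
cs={}
for n in("top","side"):
    c=cam(n);cs[n]=c
    cv2.imwrite(f"pics/{n}0.png",cv2.resize(c["frame"],(800,600),interpolation=cv2.INTER_CUBIC))
    print(n,np.round(ray(c,256,192),3).tolist(),c["k1"],c["camera_matrix"][0][0])
pickle.dump(cs,open("c0.pkl","wb"))
print(get_obs())
E
```

```text
pics
top [[0.411, 0.101, 1.367], [0.097, 0.01, -0.995]] 0.004056479908784579 347.97221994445283
side [[0.443, 0.979, 0.798], [0.045, -0.79, -0.612]] 0.009242438118683444 390.17870019639713
{'time': 0.1, 'joint_pos': array([ 9.21930090e-01,  1.58962869e-01,  1.59808133e+00, -2.02074205e-05,
        1.38622902e+00, -2.10079143e-01]), 'joint_vel': array([ 7.80219985e-04, -1.06816464e-03, -3.19520030e-03,  2.23173641e-03,
        4.31319969e-05,  2.53735894e-04]), 'joint_torque': array([-3.99975388e-04, -3.86506605e+01, -3.22959960e+01,  7.03855581e-02,
        3.39292665e-02, -5.43252781e-05]), 'position': array([0.24396831, 0.52008784, 0.23274289]), 'ee_rot': array([-3.13994489e+00, -3.31039144e-04,  2.70280901e+00]), 'force': array([0.65625528, 0.19374463, 0.03165302]), 'moment': array([ 0.02378497,  0.01026041, -0.00719935]), 'grasp_force': 0.0, 'grip_width': 0.09201515608399159}
```

View pics/top0.png

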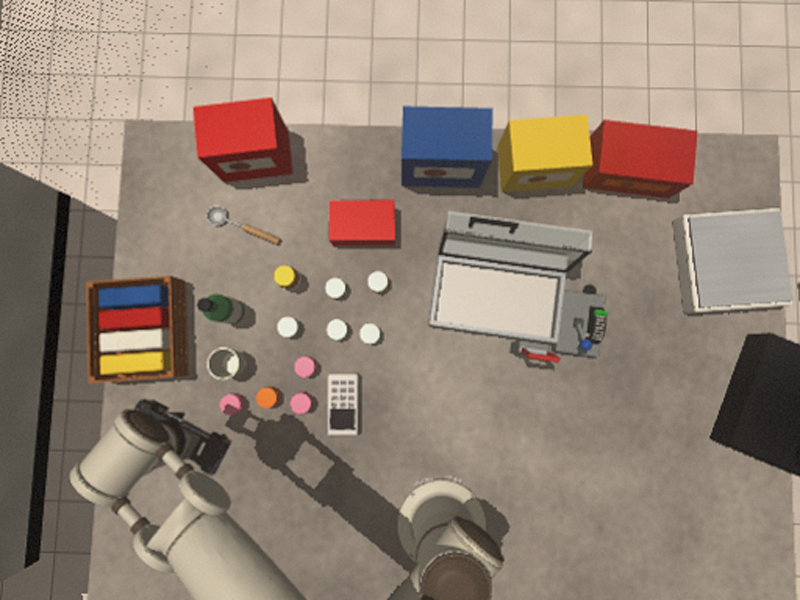

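View pics/side0.png

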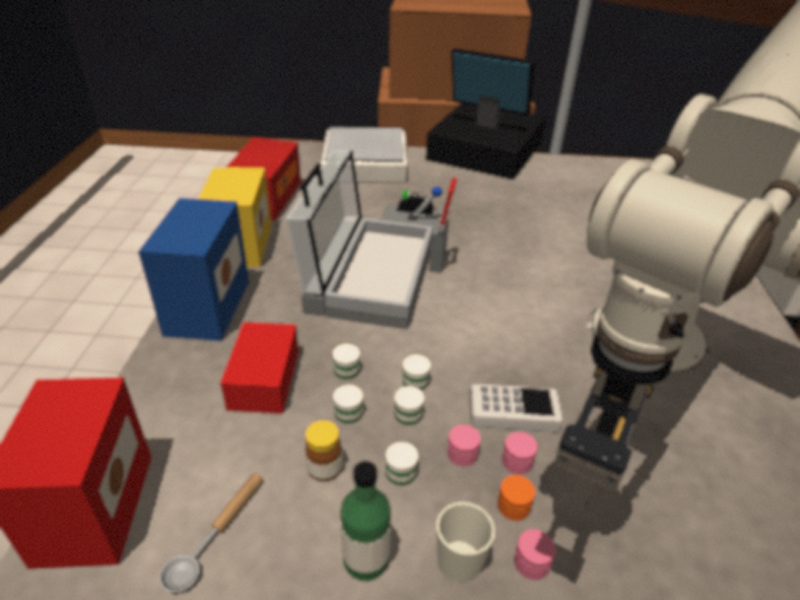

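The top view shows five white caps at 800-px positions (335,288), (378,282), (288,327), (337,329) and (370,333), and five can be seen in the side view too. The honey jar is yellow at (285,276). The look-alikes are pink at (304,366), (301,403) and (231,404), and orange at (266,397); they don't match because their caps aren't white. The sealer is around (500,290). I'll measure these and confirm them in enlarged crops.

Run:
```python
from h import *
import pickle
cs=pickle.load(open("c0.pkl","rb"));c=cs["top"];f=c["frame"]
hsv=cv2.cvtColor(f,cv2.COLOR_BGR2HSV)
m=((hsv[...,1]<40)&(hsv[...,2]>185)).astype(np.uint8)
n,l,s,ce=cv2.connectedComponentsWithStats(m)
for i in range(1,n):
    u,v=ce[i]
    if 60<s[i,4]<400 and 150<u<270 and 150<v<230: print("white",ce[i].round(1),s[i,4],plane(c,u,v,.044).round(4))
for nm,lo,hi,z in (("yellow",(20,120,120),(32,255,255),.085),("red",(0,150,120),(6,255,255),.07),):
    m=cv2.inRange(hsv,lo,hi);n,l,s,ce=cv2.connectedComponentsWithStats(m)
    for i in range(1,n):
        if s[i,4]>15 and ce[i][1]>120 and ce[i][0]>150:print(nm,ce[i].round(1),s[i,4],plane(c,*ce[i],z).round(3))
# crops
a=f[125:240,270:395];cv2.imwrite("pics/topseal.png",cv2.resize(a,None,fx=6,fy=6,interpolation=cv2.INTER_CUBIC)[:600,:800])
a=cs["side"]["frame"][90:215,180:305];
cv2.imwrite("pics/sideseal.png",cv2.resize(a,None,fx=4.8,fy=4.8,interpolation=cv2.INTER_CUBIC))
a=f[165:270,130:260];cv2.imwrite("pics/topjars.png",cv2.resize(a,None,fx=5,fy=5,interpolation=cv2.INTER_CUBIC))
```

```text
white [241.3 179.6] 124 [0.586  0.1726 0.044 ]
white [214.1 183.6] 126 [0.5678 0.2763 0.044 ]
white [183.4 208.7] 129 [0.468  0.3896 0.044 ]
white [215.  210.4] 132 [0.465  0.2688 0.044 ]
white [236. 213.] 134 [0.4575 0.1883 0.044 ]
yellow [181.6 175.9] 142 [0.588 0.393 0.085]
red [231.6 140.7] 1071 [0.73  0.213 0.07 ]
red [347.7 228.4] 60 [ 0.411 -0.228  0.07 ]
```

View pics/topseal.png

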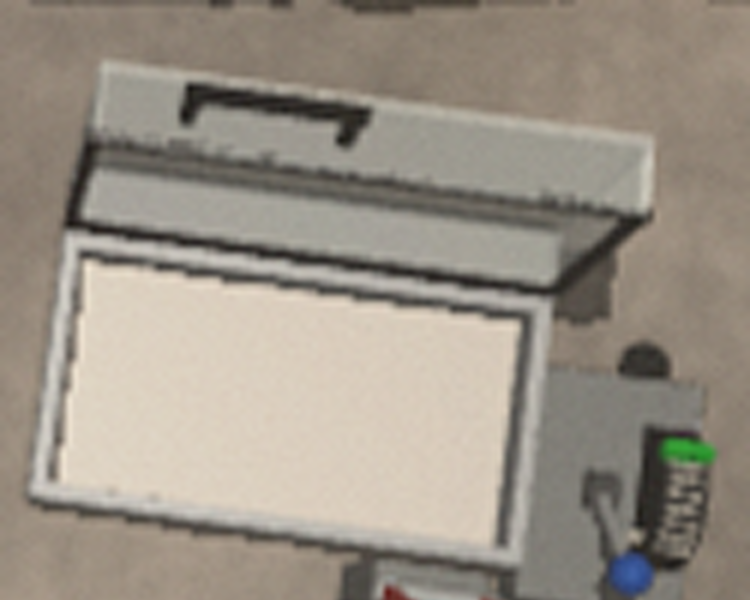

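View pics/topjars.png

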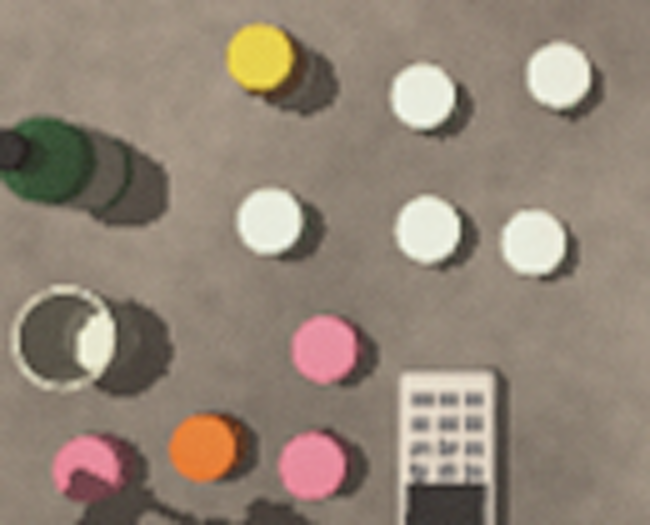

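View pics/sideseal.png

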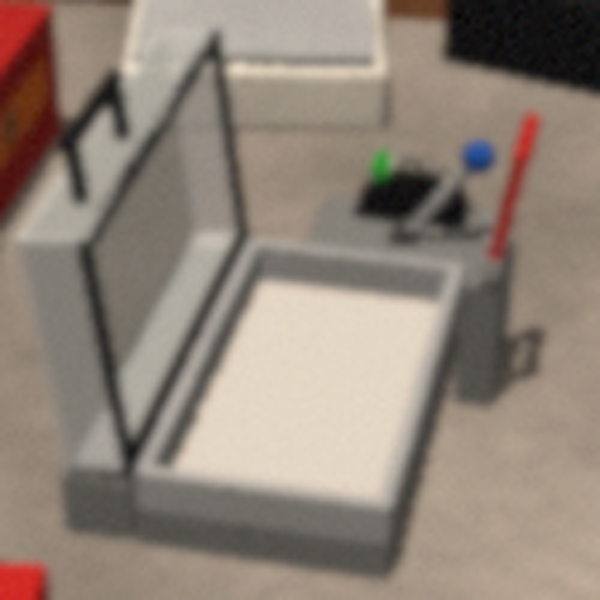

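The crops confirm five round white caps (jars crop: (423,97), (559,76), (270,221), (428,229), (535,242)). The honey jar, pink/orange jars and cup are clearly different. In the sealer crop the outer rim corners are (30,497), (520,567), (550,298) and (70,232), and the bar runs from (188,90) to (368,115). The ball is at (632,572) and the green mark at (688,452).

Run:
```python
from h import *
import pickle
cs=pickle.load(open("c0.pkl","rb"));c=cs["top"];s=cs["side"]
T=lambda u,v:(270+(u+.5)/6-.5,125+(v+.5)/6-.5)
S=lambda u,v:(180+(u+.5)/4.8-.5,90+(v+.5)/4.8-.5)
P=np.array([plane(c,*T(*p),.06) for p in((30,497),(520,567),(550,298),(70,232))])[:,:2]
M=np.array([(-85,155),(-85,-155),(85,-155),(85,155)])/1000
print(P.round(4), [np.linalg.norm(P[i]-P[i-1]).round(4) for i in range(4)])
A=P-P.mean(0);yaw=np.arctan2((M[:,0]*A[:,1]-M[:,1]*A[:,0]).sum(),(M*A).sum())
o=P.mean(0);print("seal",o,yaw)
Rz=R.from_euler("z",yaw).as_matrix();o3=np.r_[o,0]
loc=lambda p:Rz.T@(p-o3)
for n,a,b in(("bar",(278,102),(90,110)),("ball",(632,572),(478,156)),("mark",(688,450),(380,162))):
    p,e=tri(c,T(*a),s,S(*b));print(n,p.round(4),e.round(4),loc(p).round(4))
for p in M: print("side proj rim",(proj(s,o3+Rz@np.r_[p,.06])-[180,90])*4.8)
hs=cv2.cvtColor(c["frame"],cv2.COLOR_BGR2HSV)
# red clamp bar
pickle.dump((o3,yaw),open("seal.pkl","wb"))
```

```text
[[ 0.4819  0.0432]
 [ 0.4468 -0.2625]
 [ 0.6164 -0.2812]
 [ 0.6505  0.0217]] [np.float64(0.17), np.float64(0.3077), np.float64(0.1706), np.float64(0.3049)]
seal [ 0.54891551 -0.11970543] -0.11417858977049179
bar [ 0.6858 -0.0757  0.2657] 0.0009 [0.131  0.0593 0.2657]
ball [ 0.4427 -0.3092  0.1286] 0.0023 [-0.0839 -0.2003  0.1286]
mark [ 0.5191 -0.3547  0.0946] 0.0014 [-0.0028 -0.2368  0.0946]
side proj rim [386.80040939 507.51022178]
side proj rim [461.32498638 262.32149005]
side proj rim [245.06793762 235.71947991]
side proj rim [129.79622253 470.34813063]
```

```bash
cat >> h.py <<'E'
import pickle,sys,os
if os.path.exists("seal.pkl"):
    O3,YAW=pickle.load(open("seal.pkl","rb"));RZ=R.from_euler("z",YAW).as_matrix()
def sw(x,y,z=0): return O3+RZ@np.array([x,y,z])
def loc(p): return RZ.T@(np.array(p)-O3)
def to(p,yaw=3.027,pitch=0.):
    """tool-frame shift and rotation vector from present to a pose; pitch turns about sealer y"""
    s=get_obs();A=R.from_euler("xyz",s["ee_rot"]);p=np.array(p,float)
    B=R.from_rotvec(RZ[:,1]*pitch)*R.from_euler("xyz",[np.pi,0,yaw])
    return np.r_[A.inv().apply(p-s["position"]),(A.inv()*B).as_rotvec()].round(4).tolist()
def jars():
    c=cam("top");h=cv2.cvtColor(c["frame"],cv2.COLOR_BGR2HSV)
    m=((h[...,1]<40)&(h[...,2]>185)).astype(np.uint8)
    n,l,s,ce=cv2.connectedComponentsWithStats(m)
    return [plane(c,*ce[i],.044)[:2].round(4).tolist() for i in range(1,n) if 60<s[i,4]<300 and 150<ce[i][0]<280 and 150<ce[i][1]<235]
SL=[(.033,.008),(.033,.09),(-.038,-.074),(-.038,.008),(-.038,.09)]
E
python3 -c "
from h import *
print(to([.4575,.1883,.2327]))
for s in SL: print(sw(*s).round(4))"; python3 -m jog --help | head -20
```

```text
[-0.3343, -0.2096, 0.0003, -0.0016, -0.0006, -0.3242]
[ 0.5826 -0.1155  0.    ]
[ 0.592  -0.0341  0.    ]
[ 0.5027 -0.1889  0.    ]
[ 0.5121 -0.1074  0.    ]
[ 0.5214 -0.026   0.    ]invalid input: not JSON, or not a number
```

```bash
T='{"dx":-0.334,"dy":-0.21,"rz":-0.324}'; echo skip >/dev/null; python3 -m jog '[{"dx":-0.334,"dy":-0.21,"rz":-0.324},{"dx":-0.334,"dy":-0.21,"rz":-0.324},{"dx":-0.334,"dy":-0.21,"rz":-0.324},{"dx":-0.334,"dy":-0.21,"rz":-0.324},{"dx":-0.334,"dy":-0.21,"rz":-0.324},{"dx":-0.334,"dy":-0.21,"rz":-0.324},{"dx":-0.334,"dy":-0.21,"rz":-0.324},{"dx":-0.334,"dy":-0.21,"rz":-0.324},{"dx":-0.334,"dy":-0.21,"rz":-0.324},{"dx":-0.334,"dy":-0.21,"rz":-0.324},{"dx":-0.334,"dy":-0.21,"rz":-0.324},{"dx":-0.334,"dy":-0.21,"rz":-0.324},{"dx":-0.334,"dy":-0.21,"rz":-0.324}]' 0.066; python3 -c "
from h import *
print(to([.4575,.1883,.03]))"
```

```text
[-0.3343, -0.2093, 0.203, -0.0016, -0.0006, -0.3242]$[0]: bad value
```

```bash
python3 -m jog '[{"dx":-0.334,"dy":-0.21,"dz":0,"rx":0,"ry":0,"rz":-0.324}]' 0.066;  python3 -m jog '[{"dx":-0.04,"dy":-0.025,"dz":0,"rx":0,"ry":0,"rz":-0.1}]' 0.066; sleep 0; python3 -c "
from h import *
print(get_obs()['time'],to([.4575,.1883,.2327]))"
```

```text
time: 0.18
position: [0.2628, 0.4904, 0.2329]
ee_rot: [3.141, -0.002, 2.823]
force: [0.5, 0.1, 0.2]
grip_width: 0.0876
grasp_force: 0.0
time: 0.27
position: [0.2906, 0.4556, 0.2329]
ee_rot: [-3.141, -0.001, 2.929]
force: [1.7, -0.5, 1.2]
grip_width: 0.0809
grasp_force: 0.0
0.2667 [-0.2196, -0.226, 0.0002, -0.0009, -0.0011, -0.0982]
```

```bash
python3 -m jog '[{"dx":-0.22,"dy":-0.226,"dz":0,"rx":0,"ry":0,"rz":-0.098},{"dx":-0.22,"dy":-0.226,"dz":0,"rx":0,"ry":0,"rz":-0.098},{"dx":-0.22,"dy":-0.226,"dz":0,"rx":0,"ry":0,"rz":-0.098},{"dx":-0.22,"dy":-0.226,"dz":0,"rx":0,"ry":0,"rz":-0.098},{"dx":-0.22,"dy":-0.226,"dz":0,"rx":0,"ry":0,"rz":-0.098},{"dx":-0.22,"dy":-0.226,"dz":0,"rx":0,"ry":0,"rz":-0.098},{"dx":-0.22,"dy":-0.226,"dz":0,"rx":0,"ry":0,"rz":-0.098},{"dx":-0.22,"dy":-0.226,"dz":0,"rx":0,"ry":0,"rz":-0.098},{"dx":-0.22,"dy":-0.226,"dz":0,"rx":0,"ry":0,"rz":-0.098},{"dx":-0.22,"dy":-0.226,"dz":0,"rx":0,"ry":0,"rz":-0.098},{"dx":-0.22,"dy":-0.226,"dz":0,"rx":0,"ry":0,"rz":-0.098}]' 0.066; python3 -c "
from h import *
print(jars(),to([.4575,.1883,.03]))"
```

```text
time: 1.18
position: [0.456, 0.1873, 0.2333]
ee_rot: [3.141, -0.001, 3.017]
force: [-0.4, -0.6, 0.6]
grip_width: 0.066
grasp_force: 0.0
[[0.5864, 0.1726], [0.5676, 0.2765], [0.4677, 0.3896]] [-0.0017, 0.0007, 0.2033, 0.0002, -0.0009, -0.0086]
```

```bash
python3 -m jog '[{"dx":0,"dy":0,"dz":0.04,"rx":0,"ry":0,"rz":0},{"dx":0,"dy":0,"dz":0.08,"rx":0,"ry":0,"rz":0},{"dx":0,"dy":0,"dz":0.12,"rx":0,"ry":0,"rz":0},{"dx":0,"dy":0,"dz":0.16,"rx":0,"ry":0,"rz":0},{"dx":0,"dy":0,"dz":0.185,"rx":0,"ry":0,"rz":0},{"dx":0,"dy":0,"dz":0.203,"rx":0,"ry":0,"rz":0},{"dx":0,"dy":0,"dz":0.203,"rx":0,"ry":0,"rz":0}]' && python3 -m jog '[{"dx":0,"dy":0,"dz":0,"rx":0,"ry":0,"rz":0},{"dx":0,"dy":0,"dz":0,"rx":0,"ry":0,"rz":0},{"dx":0,"dy":0,"dz":0,"rx":0,"ry":0,"rz":0},{"dx":0,"dy":0,"dz":0,"rx":0,"ry":0,"rz":0},{"dx":0,"dy":0,"dz":0,"rx":0,"ry":0,"rz":0},{"dx":0,"dy":0,"dz":0,"rx":0,"ry":0,"rz":0}]' 0.02 15 && python3 -m jog '[{"dx":0,"dy":0,"dz":-0.04,"rx":0,"ry":0,"rz":0},{"dx":0,"dy":0,"dz":-0.08,"rx":0,"ry":0,"rz":0},{"dx":0,"dy":0,"dz":-0.12,"rx":0,"ry":0,"rz":0},{"dx":0,"dy":0,"dz":-0.13,"rx":0,"ry":0,"rz":0},{"dx":0,"dy":0,"dz":-0.13,"rx":0,"ry":0,"rz":0}]';  python3 -c "
from h import *
print(to(sw(*SL[0],.16)),to(sw(*SL[0],.0615)))"
```

```text
time: 1.82
position: [0.4521, 0.1875, 0.0266]
ee_rot: [-3.139, -0.008, 3.019]
force: [-0.4, 0.2, 0.4]
grip_width: 0.0658
grasp_force: 0.0
time: 2.32
position: [0.4581, 0.1874, 0.0325]
ee_rot: [3.14, 0.003, 3.017]
force: [-1.8, 1.9, 6.6]
grip_width: 0.0496
grasp_force: 15.0
time: 2.73
position: [0.4594, 0.1871, 0.1649]
ee_rot: [3.139, 0.008, 3.017]
force: [-0.8, 0.4, -1.8]
grip_width: 0.0497
grasp_force: 15.0
[-0.1598, -0.285, 0.0056, 0.0021, 0.0085, -0.0099] [-0.1589, -0.2852, 0.1041, 0.0021, 0.0085, -0.0099]
```

```bash
python3 -m jog '[{"dx":-0.158,"dy":-0.285,"dz":0,"rx":0,"ry":0,"rz":-0.01},{"dx":-0.158,"dy":-0.285,"dz":0,"rx":0,"ry":0,"rz":-0.01},{"dx":-0.158,"dy":-0.285,"dz":0,"rx":0,"ry":0,"rz":-0.01},{"dx":-0.158,"dy":-0.285,"dz":0,"rx":0,"ry":0,"rz":-0.01},{"dx":-0.158,"dy":-0.285,"dz":0,"rx":0,"ry":0,"rz":-0.01},{"dx":-0.158,"dy":-0.285,"dz":0,"rx":0,"ry":0,"rz":-0.01},{"dx":-0.158,"dy":-0.285,"dz":0,"rx":0,"ry":0,"rz":-0.01},{"dx":-0.158,"dy":-0.285,"dz":0,"rx":0,"ry":0,"rz":-0.01},{"dx":-0.158,"dy":-0.285,"dz":0,"rx":0,"ry":0,"rz":-0.01},{"dx":-0.158,"dy":-0.285,"dz":0,"rx":0,"ry":0,"rz":-0.01},{"dx":-0.158,"dy":-0.285,"dz":0,"rx":0,"ry":0,"rz":-0.01},{"dx":-0.158,"dy":-0.285,"dz":0,"rx":0,"ry":0,"rz":-0.01},{"dx":-0.158,"dy":-0.285,"dz":0,"rx":0,"ry":0,"rz":-0.01}]';  python3 -c "
from h import *
print(jars(),to(sw(*SL[0],.0635)))"
```

```text
time: 3.82
position: [0.5773, -0.1141, 0.1599]
ee_rot: [3.141, -0.001, 3.029]
force: [0.3, -0.4, -1.6]
grip_width: 0.05
grasp_force: 15.0
[[0.5862, 0.1725], [0.5678, 0.2762], [0.4677, 0.3896], [0.4654, 0.2686]] [-0.0052, -0.0007, 0.0967, 0.0003, -0.0008, 0.0018]
```

```bash
python3 -m jog '[{"dx":-0.004,"dy":0,"dz":0.035,"rx":0,"ry":0,"rz":0},{"dx":-0.004,"dy":0,"dz":0.06,"rx":0,"ry":0,"rz":0},{"dx":-0.004,"dy":0,"dz":0.075,"rx":0,"ry":0,"rz":0},{"dx":-0.004,"dy":0,"dz":0.085,"rx":0,"ry":0,"rz":0},{"dx":-0.004,"dy":0,"dz":0.092,"rx":0,"ry":0,"rz":0},{"dx":-0.004,"dy":0,"dz":0.097,"rx":0,"ry":0,"rz":0},{"dx":-0.004,"dy":0,"dz":0.097,"rx":0,"ry":0,"rz":0},{"dx":-0.004,"dy":0,"dz":0.097,"rx":0,"ry":0,"rz":0},{"dx":-0.004,"dy":0,"dz":0.097,"rx":0,"ry":0,"rz":0}]';  python3 -c "
from h import *
print(loc(get_obs()['position']))"
```

```text
time: 4.62
position: [0.5829, -0.1164, 0.0649]
ee_rot: [-3.141, 0.002, 3.027]
force: [0.2, -0.6, -1.9]
grip_width: 0.0497
grasp_force: 15.0
[0.03335033 0.00714802 0.0648656 ]
```

```bash
python3 -m jog '[{"dx":0,"dy":0,"dz":0.002,"rx":0,"ry":0,"rz":0},{"dx":0,"dy":0,"dz":0.003,"rx":0,"ry":0,"rz":0},{"dx":0,"dy":0,"dz":0.003,"rx":0,"ry":0,"rz":0}]'; python3 -m jog '[{"dx":0,"dy":0,"dz":0,"rx":0,"ry":0,"rz":0},{"dx":0,"dy":0,"dz":0,"rx":0,"ry":0,"rz":0},{"dx":0,"dy":0,"dz":0,"rx":0,"ry":0,"rz":0}]' 0.062; python3 -m jog '[{"dx":0,"dy":0,"dz":-0.03,"rx":0,"ry":0,"rz":0},{"dx":0,"dy":0,"dz":-0.07,"rx":0,"ry":0,"rz":0},{"dx":0,"dy":0,"dz":-0.1,"rx":0,"ry":0,"rz":0},{"dx":0,"dy":0,"dz":-0.1,"rx":0,"ry":0,"rz":0}]';  python3 -c "
from h import *
print(to([.4654,.2686,.16]))"
```

```text
time: 4.87
position: [0.583, -0.1166, 0.0625]
ee_rot: [-3.141, 0.002, 3.027]
force: [-2.1, -0.2, 5.3]
grip_width: 0.0497
grasp_force: 15.0
time: 5.12
position: [0.5822, -0.1161, 0.0608]
ee_rot: [-3.141, 0.0, 3.027]
force: [0.2, -0.8, -0.3]
grip_width: 0.0619
grasp_force: 0.0
time: 5.45
position: [0.5862, -0.1177, 0.1685]
ee_rot: [-3.138, 0.013, 3.027]
force: [0.5, -0.1, 0.3]
grip_width: 0.062
grasp_force: 0.0
[0.1641, 0.3701, 0.0051, -0.0037, 0.0125, 0.0003]
```

```bash
python3 -m jog '[{"dx":0.162,"dy":0.37,"dz":0,"rx":0,"ry":0,"rz":0},{"dx":0.162,"dy":0.37,"dz":0,"rx":0,"ry":0,"rz":0},{"dx":0.162,"dy":0.37,"dz":0,"rx":0,"ry":0,"rz":0},{"dx":0.162,"dy":0.37,"dz":0,"rx":0,"ry":0,"rz":0},{"dx":0.162,"dy":0.37,"dz":0,"rx":0,"ry":0,"rz":0},{"dx":0.162,"dy":0.37,"dz":0,"rx":0,"ry":0,"rz":0},{"dx":0.162,"dy":0.37,"dz":0,"rx":0,"ry":0,"rz":0},{"dx":0.162,"dy":0.37,"dz":0,"rx":0,"ry":0,"rz":0},{"dx":0.162,"dy":0.37,"dz":0,"rx":0,"ry":0,"rz":0},{"dx":0.162,"dy":0.37,"dz":0,"rx":0,"ry":0,"rz":0},{"dx":0.162,"dy":0.37,"dz":0,"rx":0,"ry":0,"rz":0},{"dx":0.162,"dy":0.37,"dz":0,"rx":0,"ry":0,"rz":0},{"dx":0.162,"dy":0.37,"dz":0,"rx":0,"ry":0,"rz":0},{"dx":0.162,"dy":0.37,"dz":0,"rx":0,"ry":0,"rz":0}]' 0.075;  python3 -c "
from h import *
print(jars(),to([.4654,.2686,.03]))
c=cam('side');cv2.imwrite('pics/s2.png',cv2.resize(c['frame'][100:300,150:400],None,fx=3,fy=3,interpolation=cv2.INTER_CUBIC))"
```

```text
time: 6.62
position: [0.4638, 0.2688, 0.1604]
ee_rot: [-3.141, -0.0, 3.026]
force: [-0.3, -0.4, 0.8]
grip_width: 0.075
grasp_force: 0.0
[[0.586, 0.1726], [0.5733, 0.2715]] [-0.0016, 0.0001, 0.1304, -0.0004, -0.0001, -0.0018]
```

View pics/s2.png

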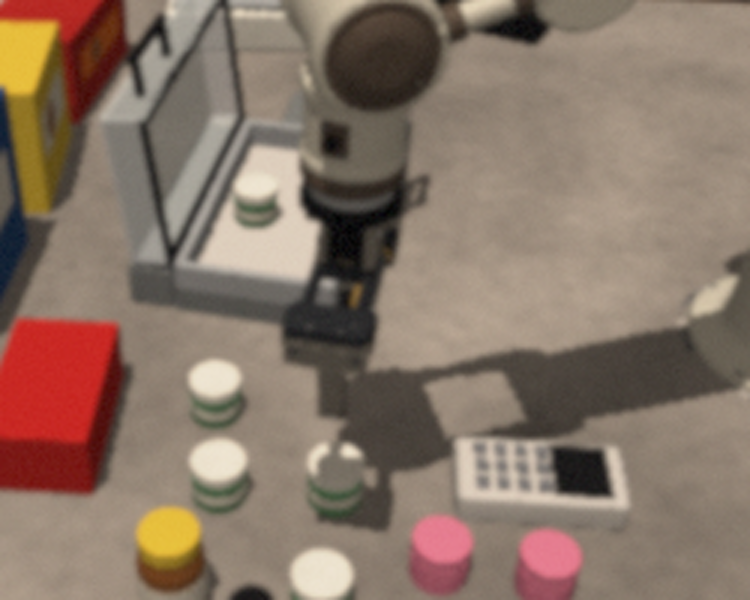

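Jar E is upright in the chamber at crop pixel (256,200). Jar D is untouched at (335,480), below the gripper, so I'll grasp it next.

```bash
python3 -m jog '[{"dx":0,"dy":0,"dz":0.04,"rx":0,"ry":0,"rz":0},{"dx":0,"dy":0,"dz":0.08,"rx":0,"ry":0,"rz":0},{"dx":0,"dy":0,"dz":0.105,"rx":0,"ry":0,"rz":0},{"dx":0,"dy":0,"dz":0.12,"rx":0,"ry":0,"rz":0},{"dx":0,"dy":0,"dz":0.129,"rx":0,"ry":0,"rz":0},{"dx":0,"dy":0,"dz":0.129,"rx":0,"ry":0,"rz":0},{"dx":0,"dy":0,"dz":0.129,"rx":0,"ry":0,"rz":0}]' && python3 -m jog '[{"dx":0,"dy":0,"dz":0,"rx":0,"ry":0,"rz":0},{"dx":0,"dy":0,"dz":0,"rx":0,"ry":0,"rz":0},{"dx":0,"dy":0,"dz":0,"rx":0,"ry":0,"rz":0},{"dx":0,"dy":0,"dz":0,"rx":0,"ry":0,"rz":0},{"dx":0,"dy":0,"dz":0,"rx":0,"ry":0,"rz":0},{"dx":0,"dy":0,"dz":0,"rx":0,"ry":0,"rz":0}]' 0.02 15 && python3 -m jog '[{"dx":0,"dy":0,"dz":-0.04,"rx":0,"ry":0,"rz":0},{"dx":0,"dy":0,"dz":-0.08,"rx":0,"ry":0,"rz":0},{"dx":0,"dy":0,"dz":-0.12,"rx":0,"ry":0,"rz":0},{"dx":0,"dy":0,"dz":-0.13,"rx":0,"ry":0,"rz":0},{"dx":0,"dy":0,"dz":-0.13,"rx":0,"ry":0,"rz":0}]';  python3 -c "
from h import *
print(to(sw(*SL[1],.16)))"
```

```text
time: 7.3
position: [0.464, 0.2697, 0.0322]
ee_rot: [3.141, 0.001, 3.026]
force: [-1.3, -0.4, 1.2]
grip_width: 0.0749
grasp_force: 0.0
time: 7.8
position: [0.464, 0.27, 0.0326]
ee_rot: [3.141, 0.001, 3.027]
force: [-0.5, -1.3, 6.6]
grip_width: 0.0495
grasp_force: 15.0
time: 8.22
position: [0.4657, 0.271, 0.1655]
ee_rot: [3.138, 0.007, 3.027]
force: [-0.4, 0.2, -1.7]
grip_width: 0.0498
grasp_force: 15.0
[-0.1602, -0.2886, 0.0056, 0.0034, 0.0071, 0.0003]
```

```bash
python3 -m jog '[{"dx":-0.16,"dy":-0.288,"dz":0,"rx":0,"ry":0,"rz":0},{"dx":-0.16,"dy":-0.288,"dz":0,"rx":0,"ry":0,"rz":0},{"dx":-0.16,"dy":-0.288,"dz":0,"rx":0,"ry":0,"rz":0},{"dx":-0.16,"dy":-0.288,"dz":0,"rx":0,"ry":0,"rz":0},{"dx":-0.16,"dy":-0.288,"dz":0,"rx":0,"ry":0,"rz":0},{"dx":-0.16,"dy":-0.288,"dz":0,"rx":0,"ry":0,"rz":0},{"dx":-0.16,"dy":-0.288,"dz":0,"rx":0,"ry":0,"rz":0},{"dx":-0.16,"dy":-0.288,"dz":0,"rx":0,"ry":0,"rz":0},{"dx":-0.16,"dy":-0.288,"dz":0,"rx":0,"ry":0,"rz":0},{"dx":-0.16,"dy":-0.288,"dz":0,"rx":0,"ry":0,"rz":0},{"dx":-0.16,"dy":-0.288,"dz":0,"rx":0,"ry":0,"rz":0},{"dx":-0.16,"dy":-0.288,"dz":0,"rx":0,"ry":0,"rz":0},{"dx":-0.16,"dy":-0.288,"dz":0,"rx":0,"ry":0,"rz":0},{"dx":-0.16,"dy":-0.288,"dz":0,"rx":0,"ry":0,"rz":0}]';  python3 -c "
from h import *
print(jars(),to(sw(*SL[1],.0625)))"
```

```text
time: 9.38
position: [0.5889, -0.0331, 0.1613]
ee_rot: [3.141, -0.001, 3.029]
force: [0.6, 0.3, -1.5]
grip_width: 0.0497
grasp_force: 15.0
[[0.5862, 0.1725], [0.5676, 0.2765], [0.4677, 0.3896]] [-0.003, -0.0004, 0.099, 0.0001, -0.0002, 0.0017]
```

```bash
python3 -m jog '[{"dx":-0.003,"dy":0,"dz":0.035,"rx":0,"ry":0,"rz":0},{"dx":-0.003,"dy":0,"dz":0.06,"rx":0,"ry":0,"rz":0},{"dx":-0.003,"dy":0,"dz":0.075,"rx":0,"ry":0,"rz":0},{"dx":-0.003,"dy":0,"dz":0.085,"rx":0,"ry":0,"rz":0},{"dx":-0.003,"dy":0,"dz":0.092,"rx":0,"ry":0,"rz":0},{"dx":-0.003,"dy":0,"dz":0.097,"rx":0,"ry":0,"rz":0},{"dx":-0.003,"dy":0,"dz":0.1,"rx":0,"ry":0,"rz":0},{"dx":-0.003,"dy":0,"dz":0.101,"rx":0,"ry":0,"rz":0},{"dx":-0.003,"dy":0,"dz":0.101,"rx":0,"ry":0,"rz":0}]'; python3 -m jog '[{"dx":0,"dy":0,"dz":0,"rx":0,"ry":0,"rz":0},{"dx":0,"dy":0,"dz":0,"rx":0,"ry":0,"rz":0},{"dx":0,"dy":0,"dz":0,"rx":0,"ry":0,"rz":0}]' 0.06; python3 -m jog '[{"dx":0,"dy":0,"dz":-0.03,"rx":0,"ry":0,"rz":0},{"dx":0,"dy":0,"dz":-0.07,"rx":0,"ry":0,"rz":0},{"dx":0,"dy":0,"dz":-0.1,"rx":0,"ry":0,"rz":0},{"dx":0,"dy":0,"dz":-0.1,"rx":0,"ry":0,"rz":0}]';  python3 -c "
from h import *
print(jars(),to([.5862,.1725,.16]))"
```

```text
time: 10.18
position: [0.5932, -0.0348, 0.0625]
ee_rot: [-3.141, 0.002, 3.027]
force: [-3.6, 1.5, 4.7]
grip_width: 0.0497
grasp_force: 15.0
time: 10.43
position: [0.593, -0.0349, 0.0613]
ee_rot: [-3.141, 0.002, 3.027]
force: [0.7, 0.2, 1.2]
grip_width: 0.0598
grasp_force: 0.0
time: 10.77
position: [0.597, -0.0359, 0.1687]
ee_rot: [-3.14, 0.014, 3.027]
force: [0.9, -0.0, 1.5]
grip_width: 0.0601
grasp_force: 0.0
[[0.586, 0.1726], [0.5678, 0.2763], [0.4679, 0.3895]] [0.0329, 0.2056, 0.0048, -0.0014, 0.0093, 0.0002]
```

```bash
python3 -m jog '[{"dx":0.03,"dy":0.2055,"dz":0,"rx":0,"ry":0,"rz":0},{"dx":0.03,"dy":0.2055,"dz":0,"rx":0,"ry":0,"rz":0},{"dx":0.03,"dy":0.2055,"dz":0,"rx":0,"ry":0,"rz":0},{"dx":0.03,"dy":0.2055,"dz":0,"rx":0,"ry":0,"rz":0},{"dx":0.03,"dy":0.2055,"dz":0,"rx":0,"ry":0,"rz":0},{"dx":0.03,"dy":0.2055,"dz":0,"rx":0,"ry":0,"rz":0},{"dx":0.03,"dy":0.2055,"dz":0,"rx":0,"ry":0,"rz":0},{"dx":0.03,"dy":0.2055,"dz":0,"rx":0,"ry":0,"rz":0},{"dx":0.03,"dy":0.2055,"dz":0,"rx":0,"ry":0,"rz":0},{"dx":0.03,"dy":0.2055,"dz":0,"rx":0,"ry":0,"rz":0}]' 0.075;  python3 -c "
from h import *
print(jars(),to([.5862,.1725,.0315]))"
```

```text
time: 11.65
position: [0.5861, 0.1713, 0.1602]
ee_rot: [-3.141, -0.001, 3.025]
force: [0.7, -0.3, -0.4]
grip_width: 0.0751
grasp_force: 0.0
[[0.4677, 0.3896]] [0.0001, 0.0011, 0.1289, -0.0002, -0.0003, -0.0019]
```

```bash
python3 -m jog '[{"dx":0,"dy":0.001,"dz":0.04,"rx":0,"ry":0,"rz":0},{"dx":0,"dy":0.001,"dz":0.08,"rx":0,"ry":0,"rz":0},{"dx":0,"dy":0.001,"dz":0.105,"rx":0,"ry":0,"rz":0},{"dx":0,"dy":0.001,"dz":0.12,"rx":0,"ry":0,"rz":0},{"dx":0,"dy":0.001,"dz":0.129,"rx":0,"ry":0,"rz":0},{"dx":0,"dy":0.001,"dz":0.129,"rx":0,"ry":0,"rz":0},{"dx":0,"dy":0.001,"dz":0.129,"rx":0,"ry":0,"rz":0}]' && python3 -m jog '[{"dx":0,"dy":0,"dz":0,"rx":0,"ry":0,"rz":0},{"dx":0,"dy":0,"dz":0,"rx":0,"ry":0,"rz":0},{"dx":0,"dy":0,"dz":0,"rx":0,"ry":0,"rz":0},{"dx":0,"dy":0,"dz":0,"rx":0,"ry":0,"rz":0},{"dx":0,"dy":0,"dz":0,"rx":0,"ry":0,"rz":0},{"dx":0,"dy":0,"dz":0,"rx":0,"ry":0,"rz":0}]' 0.02 15 && python3 -m jog '[{"dx":0,"dy":0,"dz":-0.04,"rx":0,"ry":0,"rz":0},{"dx":0,"dy":0,"dz":-0.08,"rx":0,"ry":0,"rz":0},{"dx":0,"dy":0,"dz":-0.12,"rx":0,"ry":0,"rz":0},{"dx":0,"dy":0,"dz":-0.13,"rx":0,"ry":0,"rz":0},{"dx":0,"dy":0,"dz":-0.13,"rx":0,"ry":0,"rz":0}]';  python3 -c "
from h import *
print(to(sw(*SL[2],.16)))"
```

```text
time: 12.28
position: [0.5867, 0.1734, 0.0322]
ee_rot: [3.141, 0.001, 3.026]
force: [0.2, 0.3, 0.0]
grip_width: 0.0747
grasp_force: 0.0
time: 12.78
position: [0.5869, 0.1737, 0.0327]
ee_rot: [-3.141, 0.002, 3.027]
force: [-1.3, -1.9, 6.0]
grip_width: 0.0493
grasp_force: 15.0
time: 13.2
position: [0.5886, 0.1743, 0.1658]
ee_rot: [3.14, 0.008, 3.027]
force: [0.5, -0.0, -2.1]
grip_width: 0.0494
grasp_force: 15.0
[0.0439, -0.3706, 0.0047, 0.0019, 0.0076, 0.0003]
```

```bash
python3 -m jog '[{"dx":0.043,"dy":-0.37,"dz":0,"rx":0,"ry":0,"rz":0},{"dx":0.043,"dy":-0.37,"dz":0,"rx":0,"ry":0,"rz":0},{"dx":0.043,"dy":-0.37,"dz":0,"rx":0,"ry":0,"rz":0},{"dx":0.043,"dy":-0.37,"dz":0,"rx":0,"ry":0,"rz":0},{"dx":0.043,"dy":-0.37,"dz":0,"rx":0,"ry":0,"rz":0},{"dx":0.043,"dy":-0.37,"dz":0,"rx":0,"ry":0,"rz":0},{"dx":0.043,"dy":-0.37,"dz":0,"rx":0,"ry":0,"rz":0},{"dx":0.043,"dy":-0.37,"dz":0,"rx":0,"ry":0,"rz":0},{"dx":0.043,"dy":-0.37,"dz":0,"rx":0,"ry":0,"rz":0},{"dx":0.043,"dy":-0.37,"dz":0,"rx":0,"ry":0,"rz":0},{"dx":0.043,"dy":-0.37,"dz":0,"rx":0,"ry":0,"rz":0},{"dx":0.043,"dy":-0.37,"dz":0,"rx":0,"ry":0,"rz":0},{"dx":0.043,"dy":-0.37,"dz":0,"rx":0,"ry":0,"rz":0},{"dx":0.043,"dy":-0.37,"dz":0,"rx":0,"ry":0,"rz":0},{"dx":0.043,"dy":-0.37,"dz":0,"rx":0,"ry":0,"rz":0}]';  python3 -c "
from h import *
print(jars(),to(sw(*SL[2],.0625)))"
```

```text
time: 14.45
position: [0.5013, -0.1875, 0.1612]
ee_rot: [3.141, -0.001, 3.029]
force: [-0.3, -0.3, -1.4]
grip_width: 0.0496
grasp_force: 15.0
[[0.568, 0.2762], [0.4679, 0.3895]] [-0.0015, -0.0011, 0.0989, 0.0002, -0.0003, 0.002]
```

```bash
python3 -m jog '[{"dx":-0.001,"dy":-0.001,"dz":0.035,"rx":0,"ry":0,"rz":0},{"dx":-0.001,"dy":-0.001,"dz":0.06,"rx":0,"ry":0,"rz":0},{"dx":-0.001,"dy":-0.001,"dz":0.075,"rx":0,"ry":0,"rz":0},{"dx":-0.001,"dy":-0.001,"dz":0.085,"rx":0,"ry":0,"rz":0},{"dx":-0.001,"dy":-0.001,"dz":0.092,"rx":0,"ry":0,"rz":0},{"dx":-0.001,"dy":-0.001,"dz":0.097,"rx":0,"ry":0,"rz":0},{"dx":-0.001,"dy":-0.001,"dz":0.1,"rx":0,"ry":0,"rz":0},{"dx":-0.001,"dy":-0.001,"dz":0.101,"rx":0,"ry":0,"rz":0},{"dx":-0.001,"dy":-0.001,"dz":0.101,"rx":0,"ry":0,"rz":0}]'; python3 -m jog '[{"dx":0,"dy":0,"dz":0,"rx":0,"ry":0,"rz":0},{"dx":0,"dy":0,"dz":0,"rx":0,"ry":0,"rz":0},{"dx":0,"dy":0,"dz":0,"rx":0,"ry":0,"rz":0}]' 0.06; python3 -m jog '[{"dx":0,"dy":0,"dz":-0.03,"rx":0,"ry":0,"rz":0},{"dx":0,"dy":0,"dz":-0.07,"rx":0,"ry":0,"rz":0},{"dx":0,"dy":0,"dz":-0.1,"rx":0,"ry":0,"rz":0},{"dx":0,"dy":0,"dz":-0.1,"rx":0,"ry":0,"rz":0}]';  python3 -c "
from h import *
J=jars();print(J,to([.568,.2762,.16]))"
```

```text
time: 15.25
position: [0.5027, -0.1901, 0.0626]
ee_rot: [-3.141, 0.001, 3.027]
force: [-3.9, 2.3, 6.3]
grip_width: 0.0497
grasp_force: 15.0
time: 15.5
position: [0.5028, -0.1904, 0.0615]
ee_rot: [-3.141, 0.002, 3.027]
force: [-0.1, -0.0, -0.2]
grip_width: 0.0598
grasp_force: 0.0
time: 15.83
position: [0.5061, -0.1925, 0.1684]
ee_rot: [-3.135, 0.012, 3.027]
force: [0.5, -0.3, 0.3]
grip_width: 0.06
grasp_force: 0.0
[[0.5678, 0.2762], [0.4677, 0.3896]] [-0.0095, 0.472, 0.0032, -0.0042, 0.0083, 0.0002]
```

```bash
python3 -m jog '[{"dx":-0.012,"dy":0.471,"dz":0,"rx":0,"ry":0,"rz":0},{"dx":-0.012,"dy":0.471,"dz":0,"rx":0,"ry":0,"rz":0},{"dx":-0.012,"dy":0.471,"dz":0,"rx":0,"ry":0,"rz":0},{"dx":-0.012,"dy":0.471,"dz":0,"rx":0,"ry":0,"rz":0},{"dx":-0.012,"dy":0.471,"dz":0,"rx":0,"ry":0,"rz":0},{"dx":-0.012,"dy":0.471,"dz":0,"rx":0,"ry":0,"rz":0},{"dx":-0.012,"dy":0.471,"dz":0,"rx":0,"ry":0,"rz":0},{"dx":-0.012,"dy":0.471,"dz":0,"rx":0,"ry":0,"rz":0},{"dx":-0.012,"dy":0.471,"dz":0,"rx":0,"ry":0,"rz":0},{"dx":-0.012,"dy":0.471,"dz":0,"rx":0,"ry":0,"rz":0},{"dx":-0.012,"dy":0.471,"dz":0,"rx":0,"ry":0,"rz":0},{"dx":-0.012,"dy":0.471,"dz":0,"rx":0,"ry":0,"rz":0},{"dx":-0.012,"dy":0.471,"dz":0,"rx":0,"ry":0,"rz":0},{"dx":-0.012,"dy":0.471,"dz":0,"rx":0,"ry":0,"rz":0},{"dx":-0.012,"dy":0.471,"dz":0,"rx":0,"ry":0,"rz":0},{"dx":-0.012,"dy":0.471,"dz":0,"rx":0,"ry":0,"rz":0},{"dx":-0.012,"dy":0.471,"dz":0,"rx":0,"ry":0,"rz":0}]' 0.075;  python3 -c "
from h import *
print(jars(),to([.5678,.2762,.0315]))"
```

```text
time: 17.3
position: [0.5679, 0.275, 0.1606]
ee_rot: [-3.141, -0.0, 3.025]
force: [-0.8, -0.2, -0.2]
grip_width: 0.0749
grasp_force: 0.0
[] [0.0002, 0.001, 0.1292, -0.0001, -0.0001, -0.0017]
```

```bash
python3 -m jog '[{"dx":0,"dy":0.001,"dz":0.04,"rx":0,"ry":0,"rz":0},{"dx":0,"dy":0.001,"dz":0.08,"rx":0,"ry":0,"rz":0},{"dx":0,"dy":0.001,"dz":0.105,"rx":0,"ry":0,"rz":0},{"dx":0,"dy":0.001,"dz":0.12,"rx":0,"ry":0,"rz":0},{"dx":0,"dy":0.001,"dz":0.129,"rx":0,"ry":0,"rz":0},{"dx":0,"dy":0.001,"dz":0.129,"rx":0,"ry":0,"rz":0},{"dx":0,"dy":0.001,"dz":0.129,"rx":0,"ry":0,"rz":0}]' && python3 -m jog '[{"dx":0,"dy":0,"dz":0,"rx":0,"ry":0,"rz":0},{"dx":0,"dy":0,"dz":0,"rx":0,"ry":0,"rz":0},{"dx":0,"dy":0,"dz":0,"rx":0,"ry":0,"rz":0},{"dx":0,"dy":0,"dz":0,"rx":0,"ry":0,"rz":0},{"dx":0,"dy":0,"dz":0,"rx":0,"ry":0,"rz":0},{"dx":0,"dy":0,"dz":0,"rx":0,"ry":0,"rz":0}]' 0.02 15 && python3 -m jog '[{"dx":0,"dy":0,"dz":-0.04,"rx":0,"ry":0,"rz":0},{"dx":0,"dy":0,"dz":-0.08,"rx":0,"ry":0,"rz":0},{"dx":0,"dy":0,"dz":-0.12,"rx":0,"ry":0,"rz":0},{"dx":0,"dy":0,"dz":-0.13,"rx":0,"ry":0,"rz":0},{"dx":0,"dy":0,"dz":-0.13,"rx":0,"ry":0,"rz":0}]';  python3 -c "
from h import *
print(to(sw(*SL[3],.16)))"
```

```text
time: 17.93
position: [0.5684, 0.2773, 0.0323]
ee_rot: [3.141, 0.001, 3.027]
force: [-0.0, -0.6, 0.5]
grip_width: 0.0752
grasp_force: 0.0
time: 18.43
position: [0.5686, 0.2775, 0.0327]
ee_rot: [-3.142, 0.001, 3.027]
force: [-1.6, -1.7, 6.5]
grip_width: 0.0497
grasp_force: 15.0
time: 18.85
position: [0.5703, 0.2785, 0.1659]
ee_rot: [3.138, 0.008, 3.027]
force: [0.5, -0.2, -2.1]
grip_width: 0.0499
grasp_force: 15.0
[0.0139, -0.3901, 0.0045, 0.0033, 0.0075, 0.0003]
```

```bash
python3 -m jog '[{"dx":0.0125,"dy":-0.39,"dz":0,"rx":0,"ry":0,"rz":0},{"dx":0.0125,"dy":-0.39,"dz":0,"rx":0,"ry":0,"rz":0},{"dx":0.0125,"dy":-0.39,"dz":0,"rx":0,"ry":0,"rz":0},{"dx":0.0125,"dy":-0.39,"dz":0,"rx":0,"ry":0,"rz":0},{"dx":0.0125,"dy":-0.39,"dz":0,"rx":0,"ry":0,"rz":0},{"dx":0.0125,"dy":-0.39,"dz":0,"rx":0,"ry":0,"rz":0},{"dx":0.0125,"dy":-0.39,"dz":0,"rx":0,"ry":0,"rz":0},{"dx":0.0125,"dy":-0.39,"dz":0,"rx":0,"ry":0,"rz":0},{"dx":0.0125,"dy":-0.39,"dz":0,"rx":0,"ry":0,"rz":0},{"dx":0.0125,"dy":-0.39,"dz":0,"rx":0,"ry":0,"rz":0},{"dx":0.0125,"dy":-0.39,"dz":0,"rx":0,"ry":0,"rz":0},{"dx":0.0125,"dy":-0.39,"dz":0,"rx":0,"ry":0,"rz":0},{"dx":0.0125,"dy":-0.39,"dz":0,"rx":0,"ry":0,"rz":0},{"dx":0.0125,"dy":-0.39,"dz":0,"rx":0,"ry":0,"rz":0},{"dx":0.0125,"dy":-0.39,"dz":0,"rx":0,"ry":0,"rz":0}]';  python3 -c "
from h import *
print(jars(),to(sw(*SL[3],.0625)))"
```

```text
time: 20.1
position: [0.5109, -0.1069, 0.161]
ee_rot: [3.141, -0.001, 3.029]
force: [-0.5, 0.4, -2.5]
grip_width: 0.0495
grasp_force: 15.0
[[0.4679, 0.3895]] [-0.0012, -0.0002, 0.0988, 0.0004, -0.0006, 0.002]
```

```bash
python3 -m jog '[{"dx":-0.001,"dy":0,"dz":0.035,"rx":0,"ry":0,"rz":0},{"dx":-0.001,"dy":0,"dz":0.06,"rx":0,"ry":0,"rz":0},{"dx":-0.001,"dy":0,"dz":0.075,"rx":0,"ry":0,"rz":0},{"dx":-0.001,"dy":0,"dz":0.085,"rx":0,"ry":0,"rz":0},{"dx":-0.001,"dy":0,"dz":0.092,"rx":0,"ry":0,"rz":0},{"dx":-0.001,"dy":0,"dz":0.097,"rx":0,"ry":0,"rz":0},{"dx":-0.001,"dy":0,"dz":0.1,"rx":0,"ry":0,"rz":0},{"dx":-0.001,"dy":0,"dz":0.101,"rx":0,"ry":0,"rz":0},{"dx":-0.001,"dy":0,"dz":0.101,"rx":0,"ry":0,"rz":0}]'; python3 -m jog '[{"dx":0,"dy":0,"dz":0,"rx":0,"ry":0,"rz":0},{"dx":0,"dy":0,"dz":0,"rx":0,"ry":0,"rz":0},{"dx":0,"dy":0,"dz":0,"rx":0,"ry":0,"rz":0}]' 0.06; python3 -m jog '[{"dx":0,"dy":0,"dz":-0.03,"rx":0,"ry":0,"rz":0},{"dx":0,"dy":0,"dz":-0.07,"rx":0,"ry":0,"rz":0},{"dx":0,"dy":0,"dz":-0.1,"rx":0,"ry":0,"rz":0},{"dx":0,"dy":0,"dz":-0.1,"rx":0,"ry":0,"rz":0}]';  python3 -c "
from h import *
J=jars();print(J,to([.4678,.3896,.16],1.571))
c=cam('top');h=cv2.cvtColor(c['frame'],cv2.COLOR_BGR2HSV);print(plane(c,150,200,0),plane(c,148,232,.085))"
```

```text
time: 20.9
position: [0.5126, -0.1085, 0.0626]
ee_rot: [-3.142, 0.001, 3.028]
force: [-4.8, 2.2, 7.1]
grip_width: 0.0498
grasp_force: 15.0
time: 21.15
position: [0.5127, -0.1089, 0.0615]
ee_rot: [-3.141, 0.002, 3.027]
force: [0.1, 0.0, 1.0]
grip_width: 0.0599
grasp_force: 0.0
time: 21.48
position: [0.5163, -0.1105, 0.1683]
ee_rot: [-3.137, 0.013, 3.027]
force: [-0.2, -0.7, 0.8]
grip_width: 0.0599
grasp_force: 0.0
[[0.4679, 0.3895]] [0.1037, 0.4909, 0.0027, 0.004, 0.0093, 1.4562]
[0.500712  0.5327169 0.       ] [0.37726559 0.50650249 0.085     ]
```

```bash
python3 -m jog '[{"dx":0.101,"dy":0.491,"dz":0,"rx":0,"ry":0,"rz":1.456},{"dx":0.101,"dy":0.491,"dz":0,"rx":0,"ry":0,"rz":1.456},{"dx":0.101,"dy":0.491,"dz":0,"rx":0,"ry":0,"rz":1.456},{"dx":0.101,"dy":0.491,"dz":0,"rx":0,"ry":0,"rz":1.456},{"dx":0.101,"dy":0.491,"dz":0,"rx":0,"ry":0,"rz":1.456},{"dx":0.101,"dy":0.491,"dz":0,"rx":0,"ry":0,"rz":1.456},{"dx":0.101,"dy":0.491,"dz":0,"rx":0,"ry":0,"rz":1.456},{"dx":0.101,"dy":0.491,"dz":0,"rx":0,"ry":0,"rz":1.456},{"dx":0.101,"dy":0.491,"dz":0,"rx":0,"ry":0,"rz":1.456},{"dx":0.101,"dy":0.491,"dz":0,"rx":0,"ry":0,"rz":1.456},{"dx":0.101,"dy":0.491,"dz":0,"rx":0,"ry":0,"rz":1.456},{"dx":0.101,"dy":0.491,"dz":0,"rx":0,"ry":0,"rz":1.456},{"dx":0.101,"dy":0.491,"dz":0,"rx":0,"ry":0,"rz":1.456},{"dx":0.101,"dy":0.491,"dz":0,"rx":0,"ry":0,"rz":1.456},{"dx":0.101,"dy":0.491,"dz":0,"rx":0,"ry":0,"rz":1.456},{"dx":0.101,"dy":0.491,"dz":0,"rx":0,"ry":0,"rz":1.456},{"dx":0.101,"dy":0.491,"dz":0,"rx":0,"ry":0,"rz":1.456},{"dx":0.101,"dy":0.491,"dz":0,"rx":0,"ry":0,"rz":1.456}]' 0.078;  python3 -c "
from h import *
print(to([.4678,.3896,.0315],1.571))"
```

```text
time: 23.08
position: [0.4679, 0.3891, 0.1601]
ee_rot: [-3.141, 0.001, 1.57]
force: [0.6, 0.6, 0.1]
grip_width: 0.0779
grasp_force: 0.0
[0.0006, -0.0, 0.1286, -0.0008, 0.0009, -0.0011]
```

```bash
python3 -m jog '[{"dx":0,"dy":0,"dz":0.04,"rx":0,"ry":0,"rz":0},{"dx":0,"dy":0,"dz":0.08,"rx":0,"ry":0,"rz":0},{"dx":0,"dy":0,"dz":0.105,"rx":0,"ry":0,"rz":0},{"dx":0,"dy":0,"dz":0.12,"rx":0,"ry":0,"rz":0},{"dx":0,"dy":0,"dz":0.129,"rx":0,"ry":0,"rz":0},{"dx":0,"dy":0,"dz":0.129,"rx":0,"ry":0,"rz":0},{"dx":0,"dy":0,"dz":0.129,"rx":0,"ry":0,"rz":0}]' && python3 -m jog '[{"dx":0,"dy":0,"dz":0,"rx":0,"ry":0,"rz":0},{"dx":0,"dy":0,"dz":0,"rx":0,"ry":0,"rz":0},{"dx":0,"dy":0,"dz":0,"rx":0,"ry":0,"rz":0},{"dx":0,"dy":0,"dz":0,"rx":0,"ry":0,"rz":0},{"dx":0,"dy":0,"dz":0,"rx":0,"ry":0,"rz":0},{"dx":0,"dy":0,"dz":0,"rx":0,"ry":0,"rz":0}]' 0.02 15 && python3 -m jog '[{"dx":0,"dy":0,"dz":-0.04,"rx":0,"ry":0,"rz":0},{"dx":0,"dy":0,"dz":-0.08,"rx":0,"ry":0,"rz":0},{"dx":0,"dy":0,"dz":-0.12,"rx":0,"ry":0,"rz":0},{"dx":0,"dy":0,"dz":-0.13,"rx":0,"ry":0,"rz":0},{"dx":0,"dy":0,"dz":-0.13,"rx":0,"ry":0,"rz":0}]';  python3 -c "
from h import *
print(to(sw(*SL[4],.16)))"
```

```text
time: 23.67
position: [0.4683, 0.3903, 0.0323]
ee_rot: [3.141, -0.0, 1.57]
force: [1.1, -0.7, 0.8]
grip_width: 0.0782
grasp_force: 0.0
time: 24.17
position: [0.4679, 0.3911, 0.0324]
ee_rot: [3.141, -0.0, 1.571]
force: [-0.9, -0.8, 3.2]
grip_width: 0.0498
grasp_force: 15.0
time: 24.58
position: [0.4699, 0.3921, 0.1659]
ee_rot: [3.134, -0.004, 1.571]
force: [0.5, -0.6, -1.4]
grip_width: 0.0495
grasp_force: 15.0
[-0.4181, 0.0512, 0.0047, 0.0087, 0.0021, -1.4556]
```

```bash
python3 -m jog '[{"dx":-0.417,"dy":0.052,"dz":0,"rx":0,"ry":0,"rz":-1.456},{"dx":-0.417,"dy":0.052,"dz":0,"rx":0,"ry":0,"rz":-1.456},{"dx":-0.417,"dy":0.052,"dz":0,"rx":0,"ry":0,"rz":-1.456},{"dx":-0.417,"dy":0.052,"dz":0,"rx":0,"ry":0,"rz":-1.456},{"dx":-0.417,"dy":0.052,"dz":0,"rx":0,"ry":0,"rz":-1.456},{"dx":-0.417,"dy":0.052,"dz":0,"rx":0,"ry":0,"rz":-1.456},{"dx":-0.417,"dy":0.052,"dz":0,"rx":0,"ry":0,"rz":-1.456},{"dx":-0.417,"dy":0.052,"dz":0,"rx":0,"ry":0,"rz":-1.456},{"dx":-0.417,"dy":0.052,"dz":0,"rx":0,"ry":0,"rz":-1.456},{"dx":-0.417,"dy":0.052,"dz":0,"rx":0,"ry":0,"rz":-1.456},{"dx":-0.417,"dy":0.052,"dz":0,"rx":0,"ry":0,"rz":-1.456},{"dx":-0.417,"dy":0.052,"dz":0,"rx":0,"ry":0,"rz":-1.456},{"dx":-0.417,"dy":0.052,"dz":0,"rx":0,"ry":0,"rz":-1.456},{"dx":-0.417,"dy":0.052,"dz":0,"rx":0,"ry":0,"rz":-1.456},{"dx":-0.417,"dy":0.052,"dz":0,"rx":0,"ry":0,"rz":-1.456},{"dx":-0.417,"dy":0.052,"dz":0,"rx":0,"ry":0,"rz":-1.456},{"dx":-0.417,"dy":0.052,"dz":0,"rx":0,"ry":0,"rz":-1.456}]';  python3 -c "
from h import *
print(jars(),to(sw(*SL[4],.0625)))"
```

```text
time: 26.0
position: [0.5192, -0.0255, 0.1607]
ee_rot: [3.141, -0.002, 3.027]
force: [-0.7, -0.5, -1.1]
grip_width: 0.0497
grasp_force: 15.0
[] [-0.0021, -0.0002, 0.0985, 0.0002, -0.001, -0.0001]
```

```bash
python3 -m jog '[{"dx":-0.002,"dy":0,"dz":0.035,"rx":0,"ry":0,"rz":0},{"dx":-0.002,"dy":0,"dz":0.06,"rx":0,"ry":0,"rz":0},{"dx":-0.002,"dy":0,"dz":0.075,"rx":0,"ry":0,"rz":0},{"dx":-0.002,"dy":0,"dz":0.085,"rx":0,"ry":0,"rz":0},{"dx":-0.002,"dy":0,"dz":0.092,"rx":0,"ry":0,"rz":0},{"dx":-0.002,"dy":0,"dz":0.097,"rx":0,"ry":0,"rz":0},{"dx":-0.002,"dy":0,"dz":0.1,"rx":0,"ry":0,"rz":0},{"dx":-0.002,"dy":0,"dz":0.101,"rx":0,"ry":0,"rz":0},{"dx":-0.002,"dy":0,"dz":0.101,"rx":0,"ry":0,"rz":0}]'; python3 -m jog '[{"dx":0,"dy":0,"dz":0,"rx":0,"ry":0,"rz":0},{"dx":0,"dy":0,"dz":0,"rx":0,"ry":0,"rz":0},{"dx":0,"dy":0,"dz":0,"rx":0,"ry":0,"rz":0}]' 0.06; python3 -m jog '[{"dx":0,"dy":0,"dz":-0.03,"rx":0,"ry":0,"rz":0},{"dx":0,"dy":0,"dz":-0.07,"rx":0,"ry":0,"rz":0},{"dx":0,"dy":0,"dz":-0.11,"rx":0,"ry":0,"rz":0},{"dx":0.08,"dy":0.1,"dz":-0.15,"rx":0,"ry":0,"rz":0.5},{"dx":0.16,"dy":0.22,"dz":-0.2,"rx":0,"ry":0,"rz":1},{"dx":0.16,"dy":0.22,"dz":-0.28,"rx":0,"ry":0,"rz":1.57},{"dx":0.16,"dy":0.22,"dz":-0.28,"rx":0,"ry":0,"rz":1.57},{"dx":0.16,"dy":0.22,"dz":-0.28,"rx":0,"ry":0,"rz":1.57},{"dx":0.16,"dy":0.22,"dz":-0.28,"rx":0,"ry":0,"rz":1.57},{"dx":0.16,"dy":0.22,"dz":-0.28,"rx":0,"ry":0,"rz":1.57},{"dx":0.16,"dy":0.22,"dz":-0.28,"rx":0,"ry":0,"rz":1.57},{"dx":0.16,"dy":0.22,"dz":-0.28,"rx":0,"ry":0,"rz":1.57},{"dx":0.16,"dy":0.22,"dz":-0.28,"rx":0,"ry":0,"rz":1.57},{"dx":0.16,"dy":0.22,"dz":-0.28,"rx":0,"ry":0,"rz":1.57},{"dx":0.16,"dy":0.22,"dz":-0.28,"rx":0,"ry":0,"rz":1.57},{"dx":0.16,"dy":0.22,"dz":-0.28,"rx":0,"ry":0,"rz":1.57},{"dx":0.16,"dy":0.22,"dz":-0.28,"rx":0,"ry":0,"rz":1.57},{"dx":0.16,"dy":0.22,"dz":-0.28,"rx":0,"ry":0,"rz":1.57},{"dx":0.16,"dy":0.22,"dz":-0.28,"rx":0,"ry":0,"rz":1.57}]' 0.06;  python3 -c "
from h import *
c=cam('top');d=cam('side')
a=cv2.resize(c['frame'][120:250,265:400],None,fx=2.9,fy=2.9,interpolation=cv2.INTER_CUBIC)
b=cv2.resize(d['frame'][85:215,175:310],None,fx=2.9,fy=2.9,interpolation=cv2.INTER_CUBIC)
cv2.imwrite('pics/both.png',np.hstack([a,b]));print(a.shape)
pickle.dump({'top':c,'side':d},open('c1.pkl','wb'))"
```

```text
time: 26.8
position: [0.5226, -0.0265, 0.0623]
ee_rot: [-3.141, 0.001, 3.027]
force: [-3.5, 1.5, 4.0]
grip_width: 0.0491
grasp_force: 15.0
time: 27.05
position: [0.5225, -0.0266, 0.0613]
ee_rot: [-3.141, 0.002, 3.027]
force: [0.8, -0.3, 0.2]
grip_width: 0.06
grasp_force: 0.0
time: 28.63
position: [0.388, 0.2104, 0.3407]
ee_rot: [3.141, -0.0, 1.46]
force: [0.3, -0.4, 0.4]
grip_width: 0.06
grasp_force: 0.0
(377, 392, 3)
```

View pics/both.png

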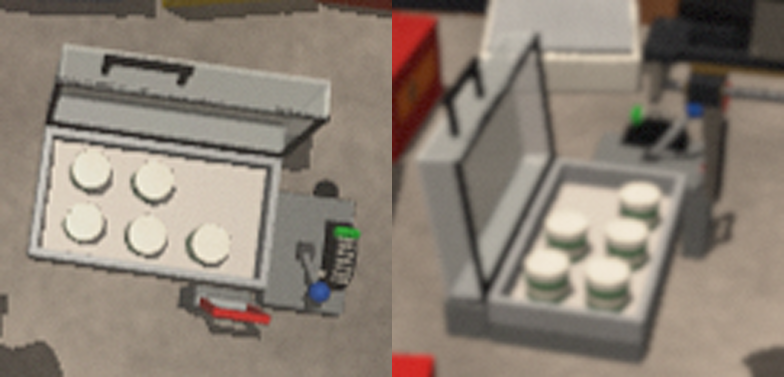

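All five jars are upright in the chamber: top-view half (91,170), (153,182), (84,222), (147,236), (209,244), and the side view agrees. Next is the lid bar, at sealer (131, 59, 266) mm with the lid at about 1.70 rad.

```bash
python3 -c "
from h import *
print(to(sw(.131,.06,.34),1.457))
th0=1.696
def bar(t): return np.array([.085-.21*np.cos(t)+.02*np.sin(t),.06+.21*np.sin(t)+.02*np.cos(t)])
b0=bar(th0);print(b0)
for t in np.linspace(th0,0,35)[1:]:
  d=bar(t)-b0;print('{\"dx\":0,\"dy\":%.3f,\"dz\":%.3f,\"rx\":0,\"ry\":0,\"rz\":0},'%(d[0],-d[1]),round(t,3))
"
```

```text
[-0.2503, 0.328, 0.0007, 0.0001, -0.0, 0.0018]
[0.13106758 0.26585864]
{"dx":0,"dy":-0.010,"dz":-0.002,"rx":0,"ry":0,"rz":0}, 1.646
{"dx":0,"dy":-0.021,"dz":-0.004,"rx":0,"ry":0,"rz":0}, 1.596
{"dx":0,"dy":-0.031,"dz":-0.005,"rx":0,"ry":0,"rz":0}, 1.546
{"dx":0,"dy":-0.042,"dz":-0.005,"rx":0,"ry":0,"rz":0}, 1.496
{"dx":0,"dy":-0.052,"dz":-0.005,"rx":0,"ry":0,"rz":0}, 1.447
{"dx":0,"dy":-0.063,"dz":-0.004,"rx":0,"ry":0,"rz":0}, 1.397
{"dx":0,"dy":-0.073,"dz":-0.003,"rx":0,"ry":0,"rz":0}, 1.347
{"dx":0,"dy":-0.084,"dz":-0.002,"rx":0,"ry":0,"rz":0}, 1.297
{"dx":0,"dy":-0.094,"dz":0.000,"rx":0,"ry":0,"rz":0}, 1.247
{"dx":0,"dy":-0.104,"dz":0.003,"rx":0,"ry":0,"rz":0}, 1.197
{"dx":0,"dy":-0.114,"dz":0.006,"rx":0,"ry":0,"rz":0}, 1.147
{"dx":0,"dy":-0.124,"dz":0.010,"rx":0,"ry":0,"rz":0}, 1.097
{"dx":0,"dy":-0.134,"dz":0.014,"rx":0,"ry":0,"rz":0}, 1.048
{"dx":0,"dy":-0.143,"dz":0.019,"rx":0,"ry":0,"rz":0}, 0.998
{"dx":0,"dy":-0.152,"dz":0.024,"rx":0,"ry":0,"rz":0}, 0.948
{"dx":0,"dy":-0.161,"dz":0.029,"rx":0,"ry":0,"rz":0}, 0.898
{"dx":0,"dy":-0.170,"dz":0.035,"rx":0,"ry":0,"rz":0}, 0.848
{
[... 310 characters left out ...]
":-0.215,"dz":0.079,"rx":0,"ry":0,"rz":0}, 0.549
{"dx":0,"dy":-0.221,"dz":0.088,"rx":0,"ry":0,"rz":0}, 0.499
{"dx":0,"dy":-0.227,"dz":0.097,"rx":0,"ry":0,"rz":0}, 0.449
{"dx":0,"dy":-0.232,"dz":0.106,"rx":0,"ry":0,"rz":0}, 0.399
{"dx":0,"dy":-0.237,"dz":0.115,"rx":0,"ry":0,"rz":0}, 0.349
{"dx":0,"dy":-0.241,"dz":0.125,"rx":0,"ry":0,"rz":0}, 0.299
{"dx":0,"dy":-0.245,"dz":0.135,"rx":0,"ry":0,"rz":0}, 0.249
{"dx":0,"dy":-0.248,"dz":0.145,"rx":0,"ry":0,"rz":0}, 0.2
{"dx":0,"dy":-0.251,"dz":0.155,"rx":0,"ry":0,"rz":0}, 0.15
{"dx":0,"dy":-0.253,"dz":0.165,"rx":0,"ry":0,"rz":0}, 0.1
{"dx":0,"dy":-0.255,"dz":0.175,"rx":0,"ry":0,"rz":0}, 0.05
{"dx":0,"dy":-0.256,"dz":0.186,"rx":0,"ry":0,"rz":0}, 0.0
```

```bash
python3 -m jog '[{"dx":-0.25,"dy":0.328,"dz":0,"rx":0,"ry":0,"rz":0},{"dx":-0.25,"dy":0.328,"dz":0,"rx":0,"ry":0,"rz":0},{"dx":-0.25,"dy":0.328,"dz":0,"rx":0,"ry":0,"rz":0},{"dx":-0.25,"dy":0.328,"dz":0,"rx":0,"ry":0,"rz":0},{"dx":-0.25,"dy":0.328,"dz":0,"rx":0,"ry":0,"rz":0},{"dx":-0.25,"dy":0.328,"dz":0,"rx":0,"ry":0,"rz":0},{"dx":-0.25,"dy":0.328,"dz":0,"rx":0,"ry":0,"rz":0},{"dx":-0.25,"dy":0.328,"dz":0,"rx":0,"ry":0,"rz":0},{"dx":-0.25,"dy":0.328,"dz":0,"rx":0,"ry":0,"rz":0},{"dx":-0.25,"dy":0.328,"dz":0,"rx":0,"ry":0,"rz":0},{"dx":-0.25,"dy":0.328,"dz":0,"rx":0,"ry":0,"rz":0},{"dx":-0.25,"dy":0.328,"dz":0,"rx":0,"ry":0,"rz":0},{"dx":-0.25,"dy":0.328,"dz":0,"rx":0,"ry":0,"rz":0},{"dx":-0.25,"dy":0.328,"dz":0,"rx":0,"ry":0,"rz":0},{"dx":-0.25,"dy":0.328,"dz":0,"rx":0,"ry":0,"rz":0}]' 0.06; python3 -c "
from h import *
print(to(sw(.131,.06,.266),1.457))"
```

```text
time: 29.98
position: [0.685, -0.0739, 0.342]
ee_rot: [3.14, 0.0, 1.459]
force: [-0.1, -0.2, 0.5]
grip_width: 0.06
grasp_force: 0.0
[-0.001, 0.0009, 0.076, 0.0016, 0.0002, 0.0019]
```

```bash
python3 -m jog '[{"dx":-0.001,"dy":0.001,"dz":0.03,"rx":0,"ry":0,"rz":0},{"dx":-0.001,"dy":0.001,"dz":0.055,"rx":0,"ry":0,"rz":0},{"dx":-0.001,"dy":0.001,"dz":0.069,"rx":0,"ry":0,"rz":0},{"dx":-0.001,"dy":0.001,"dz":0.076,"rx":0,"ry":0,"rz":0},{"dx":-0.001,"dy":0.001,"dz":0.076,"rx":0,"ry":0,"rz":0},{"dx":-0.001,"dy":0.001,"dz":0.076,"rx":0,"ry":0,"rz":0},{"dx":-0.001,"dy":0.001,"dz":0.076,"rx":0,"ry":0,"rz":0}]'; python3 -m jog '[{"dx":0,"dy":0,"dz":0,"rx":0,"ry":0,"rz":0},{"dx":0,"dy":0,"dz":0,"rx":0,"ry":0,"rz":0},{"dx":0,"dy":0,"dz":0,"rx":0,"ry":0,"rz":0},{"dx":0,"dy":0,"dz":0,"rx":0,"ry":0,"rz":0},{"dx":0,"dy":0,"dz":0,"rx":0,"ry":0,"rz":0},{"dx":0,"dy":0,"dz":0,"rx":0,"ry":0,"rz":0},{"dx":0,"dy":0,"dz":0,"rx":0,"ry":0,"rz":0},{"dx":0,"dy":0,"dz":0,"rx":0,"ry":0,"rz":0}]' 0.0 30; python3 -c "
from h import *
print(loc(get_obs()['position']))"
```

```text
time: 30.57
position: [0.6871, -0.0762, 0.267]
ee_rot: [3.138, 0.001, 1.458]
force: [-0.5, 0.3, 0.7]
grip_width: 0.06
grasp_force: 0.0
time: 31.23
position: [0.686, -0.0763, 0.2643]
ee_rot: [-3.14, -0.0, 1.457]
force: [-1.3, -0.3, 0.1]
grip_width: 0.0109
grasp_force: 30.0
[0.1312421  0.05876742 0.26433534]
```

```bash
python3 -m jog '[{"dx":0,"dy":-0.010,"dz":-0.002,"rx":0,"ry":0,"rz":0},{"dx":0,"dy":-0.021,"dz":-0.004,"rx":0,"ry":0,"rz":0},{"dx":0,"dy":-0.031,"dz":-0.005,"rx":0,"ry":0,"rz":0},{"dx":0,"dy":-0.042,"dz":-0.005,"rx":0,"ry":0,"rz":0},{"dx":0,"dy":-0.052,"dz":-0.005,"rx":0,"ry":0,"rz":0},{"dx":0,"dy":-0.063,"dz":-0.004,"rx":0,"ry":0,"rz":0},{"dx":0,"dy":-0.073,"dz":-0.003,"rx":0,"ry":0,"rz":0},{"dx":0,"dy":-0.084,"dz":-0.002,"rx":0,"ry":0,"rz":0},{"dx":0,"dy":-0.094,"dz":0.000,"rx":0,"ry":0,"rz":0},{"dx":0,"dy":-0.104,"dz":0.003,"rx":0,"ry":0,"rz":0},{"dx":0,"dy":-0.114,"dz":0.006,"rx":0,"ry":0,"rz":0},{"dx":0,"dy":-0.124,"dz":0.010,"rx":0,"ry":0,"rz":0},{"dx":0,"dy":-0.134,"dz":0.014,"rx":0,"ry":0,"rz":0},{"dx":0,"dy":-0.143,"dz":0.019,"rx":0,"ry":0,"rz":0},{"dx":0,"dy":-0.152,"dz":0.024,"rx":0,"ry":0,"rz":0},{"dx":0,"dy":-0.161,"dz":0.029,"rx":0,"ry":0,"rz":0},{"dx":0,"dy":-0.170,"dz":0.035,"rx":0,"ry":0,"rz":0},{"dx":0,"dy":-0.170,"dz":0.035,"rx":0,"ry":0,"rz":0}]'; python3 -c "
from h import *
p=loc(get_obs()['position']);print(p)
def bar(t): return np.array([.085-.21*np.cos(t)+.02*np.sin(t),.06+.21*np.sin(t)+.02*np.cos(t)])
print(bar(.848))
for t in np.linspace(.848,-.01,18)[1:]:
  d=bar(t)-p[[0,2]];print('%.3f %.3f'%(d[0],-d[1]))
"
```

```text
time: 32.73
position: [0.5168, -0.0566, 0.2296]
ee_rot: [3.141, -0.0, 1.457]
force: [-1.5, 0.6, -1.0]
grip_width: 0.0111
grasp_force: 30.0
[-0.03913452  0.05902802  0.22959209]
[-0.03891254  0.23072106]
-0.008 0.005
-0.016 0.012
-0.024 0.020
-0.031 0.027
-0.038 0.035
-0.045 0.044
-0.051 0.052
-0.057 0.061
-0.062 0.071
-0.067 0.080
-0.071 0.090
-0.075 0.100
-0.078 0.110
-0.081 0.120
-0.083 0.131
-0.085 0.141
-0.086 0.152
```

```bash
python3 -m jog '[{"dx":0,"dy":-0.008,"dz":0.005,"rx":0,"ry":0,"rz":0},{"dx":0,"dy":-0.016,"dz":0.012,"rx":0,"ry":0,"rz":0},{"dx":0,"dy":-0.024,"dz":0.020,"rx":0,"ry":0,"rz":0},{"dx":0,"dy":-0.031,"dz":0.027,"rx":0,"ry":0,"rz":0},{"dx":0,"dy":-0.038,"dz":0.035,"rx":0,"ry":0,"rz":0},{"dx":0,"dy":-0.045,"dz":0.044,"rx":0,"ry":0,"rz":0},{"dx":0,"dy":-0.051,"dz":0.052,"rx":0,"ry":0,"rz":0},{"dx":0,"dy":-0.057,"dz":0.061,"rx":0,"ry":0,"rz":0},{"dx":0,"dy":-0.062,"dz":0.071,"rx":0,"ry":0,"rz":0},{"dx":0,"dy":-0.067,"dz":0.080,"rx":0,"ry":0,"rz":0},{"dx":0,"dy":-0.071,"dz":0.090,"rx":0,"ry":0,"rz":0},{"dx":0,"dy":-0.075,"dz":0.100,"rx":0,"ry":0,"rz":0},{"dx":0,"dy":-0.078,"dz":0.110,"rx":0,"ry":0,"rz":0},{"dx":0,"dy":-0.081,"dz":0.120,"rx":0,"ry":0,"rz":0},{"dx":0,"dy":-0.083,"dz":0.131,"rx":0,"ry":0,"rz":0},{"dx":0,"dy":-0.085,"dz":0.141,"rx":0,"ry":0,"rz":0},{"dx":0,"dy":-0.086,"dz":0.148,"rx":0,"ry":0,"rz":0},{"dx":0,"dy":-0.086,"dz":0.150,"rx":0,"ry":0,"rz":0},{"dx":0,"dy":-0.086,"dz":0.150,"rx":0,"ry":0,"rz":0}]'; python3 -c "
from h import *
print(loc(get_obs()['position']))
"
```

```text
time: 34.32
position: [0.4313, -0.047, 0.0781]
ee_rot: [-3.14, -0.0, 1.457]
force: [3.8, 4.1, -3.8]
grip_width: 0.0108
grasp_force: 30.0
[-0.12511415  0.05879999  0.07809837]
```

```bash
python3 -m jog '[{"dx":0,"dy":0,"dz":0.004,"rx":0,"ry":0,"rz":0},{"dx":0,"dy":0,"dz":0.006,"rx":0,"ry":0,"rz":0},{"dx":0,"dy":0,"dz":0.006,"rx":0,"ry":0,"rz":0},{"dx":0,"dy":0,"dz":0.006,"rx":0,"ry":0,"rz":0}]'; python3 -m jog '[{"dx":0,"dy":0,"dz":-0.005,"rx":0,"ry":0,"rz":0},{"dx":0,"dy":0,"dz":-0.005,"rx":0,"ry":0,"rz":0},{"dx":0,"dy":0,"dz":-0.005,"rx":0,"ry":0,"rz":0},{"dx":0,"dy":0,"dz":-0.005,"rx":0,"ry":0,"rz":0}]' 0.035;python3 -m jog '[{"dx":0,"dy":0,"dz":-0.03,"rx":0,"ry":0,"rz":0},{"dx":0,"dy":0,"dz":-0.07,"rx":0,"ry":0,"rz":0},{"dx":0,"dy":0,"dz":-0.11,"rx":0,"ry":0,"rz":0},{"dx":0.04,"dy":0,"dz":-0.15,"rx":0,"ry":0,"rz":0},{"dx":0.08,"dy":-0.01,"dz":-0.19,"rx":0,"ry":0,"rz":0},{"dx":0.12,"dy":-0.03,"dz":-0.22,"rx":0,"ry":0,"rz":0},{"dx":0.16,"dy":-0.05,"dz":-0.22,"rx":0,"ry":0,"rz":0},{"dx":0.2,"dy":-0.07,"dz":-0.22,"rx":0,"ry":0,"rz":0},{"dx":0.24,"dy":-0.09,"dz":-0.22,"rx":0,"ry":0,"rz":0},{"dx":0.24,"dy":-0.09,"dz":-0.22,"rx":0,"ry":0,"rz":0},{"dx":0.24,"dy":-0.09,"dz":-0.22,"rx":0,"ry":0,"rz":0}]' ; python3 -c "
from h import *
c=cam('top');d=cam('side')
a=cv2.resize(c['frame'][120:250,265:400],None,fx=2.9,fy=2.9,interpolation=cv2.INTER_CUBIC)
b=cv2.resize(d['frame'][85:215,175:310],None,fx=2.9,fy=2.9,interpolation=cv2.INTER_CUBIC)
cv2.imwrite('pics/both2.png',np.hstack([a,b]))
pickle.dump({'top':c,'side':d},open('c2.pkl','wb'))"
```

```text
time: 34.65
position: [0.4313, -0.0471, 0.0757]
ee_rot: [-3.137, -0.0, 1.458]
force: [-12.9, 8.1, 30.8]
grip_width: 0.0112
grasp_force: 30.0
time: 34.98
position: [0.4313, -0.0475, 0.0778]
ee_rot: [-3.14, 0.001, 1.457]
force: [0.2, -1.0, -0.3]
grip_width: 0.0341
grasp_force: 0.0
time: 35.9
position: [0.3673, 0.2062, 0.2987]
ee_rot: [-3.141, -0.002, 1.465]
force: [0.8, 0.2, 0.3]
grip_width: 0.0346
grasp_force: 0.0
```

View pics/both2.png

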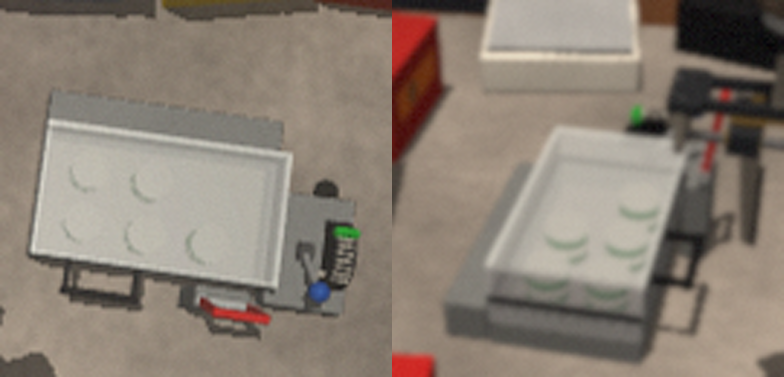

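The lid is down: both views show it over the five jars, its bar is out in front at (103,285), and it stopped against about 31 N. Next I'll measure the red clamp from the first, unoccluded pictures.

```bash
python3 -c "
from h import *
cs=pickle.load(open('c0.pkl','rb'))
for n,(x0,x1,y0,y1) in (('top',(325,365,215,245)),('side',(270,305,105,150))):
  c=cs[n];h=cv2.cvtColor(c['frame'],cv2.COLOR_BGR2HSV)
  m=((h[...,0]<10)|(h[...,0]>172))&(h[...,1]>110)&(h[...,2]>70)
  v,u=np.nonzero(m[y0:y1,x0:x1]);u=u+x0;v=v+y0
  print(n,len(u),cv2.minAreaRect(np.c_[u,v].astype(np.float32)), u[v==v.min()],v.min(),u[v==v.max()],v.max())
  for t in np.arange(1.5,1.95,.1): 
    P=[proj(c,sw(-.115+.085*np.cos(t),y,.118+.085*np.sin(t))).round(1).tolist() for y in(-.057,-.09,-.123)];print(round(t,2),P)
"
```

```text
top 96 ((345.43243408203125, 227.40542602539062), (24.00225257873535, 5.260767459869385), 9.462322235107422) [334 335] 223 [354 355 356 357] 231
1.5 [[338.5, 221.2], [348.4, 222.6], [358.3, 224.0]]
1.6 [[338.2, 223.7], [348.1, 225.2], [358.0, 226.6]]
1.7 [[337.8, 226.3], [347.7, 227.7], [357.6, 229.1]]
1.8 [[337.4, 228.8], [347.3, 230.2], [357.2, 231.6]]
1.9 [[337.0, 231.2], [346.9, 232.6], [356.7, 234.1]]
side 92 ((286.18426513671875, 128.25173950195312), (3.826695442199707, 30.072832107543945), 16.927513122558594) [289 290 291] 114 [283] 143
1.5 [[281.5, 122.6], [283.0, 118.0], [284.3, 113.6]]
1.6 [[284.1, 122.8], [285.5, 118.2], [286.8, 113.8]]
1.7 [[286.7, 123.3], [288.1, 118.7], [289.3, 114.3]]
1.8 [[289.3, 124.0], [290.5, 119.4], [291.8, 114.9]]
1.9 [[291.7, 125.0], [292.9, 120.3], [294.1, 115.8]]
```

```bash
python3 -c "
from h import *
print(to(sw(-.1276,-.09,.27),1.457))
t0=1.72
bar=lambda t:np.array([.085*np.cos(t),.085*np.sin(t)])
for t in np.linspace(t0,.1,18)[1:]:
  d=bar(t)-bar(t0);print('%.3f %.3f %.2f'%(d[0],-d[1],t))
"
```

```text
[-0.3897, 0.0859, 0.0284, -0.0006, 0.0012, 0.0042]
0.008 -0.001 1.62
0.016 -0.001 1.53
0.024 -0.000 1.43
0.032 0.001 1.34
0.040 0.004 1.24
0.047 0.007 1.15
0.055 0.010 1.05
0.062 0.015 0.96
0.068 0.020 0.86
0.074 0.025 0.77
0.079 0.031 0.67
0.084 0.038 0.58
0.088 0.045 0.48
0.091 0.052 0.39
0.094 0.060 0.29
0.096 0.068 0.20
0.097 0.076 0.10
```

```bash
python3 -m jog '[{"dx":-0.39,"dy":0.086,"dz":0.028,"rx":0,"ry":0,"rz":0.004},{"dx":-0.39,"dy":0.086,"dz":0.028,"rx":0,"ry":0,"rz":0.004},{"dx":-0.39,"dy":0.086,"dz":0.028,"rx":0,"ry":0,"rz":0.004},{"dx":-0.39,"dy":0.086,"dz":0.028,"rx":0,"ry":0,"rz":0.004},{"dx":-0.39,"dy":0.086,"dz":0.028,"rx":0,"ry":0,"rz":0.004},{"dx":-0.39,"dy":0.086,"dz":0.028,"rx":0,"ry":0,"rz":0.004},{"dx":-0.39,"dy":0.086,"dz":0.028,"rx":0,"ry":0,"rz":0.004},{"dx":-0.39,"dy":0.086,"dz":0.028,"rx":0,"ry":0,"rz":0.004},{"dx":-0.39,"dy":0.086,"dz":0.028,"rx":0,"ry":0,"rz":0.004},{"dx":-0.39,"dy":0.086,"dz":0.028,"rx":0,"ry":0,"rz":0.004},{"dx":-0.39,"dy":0.086,"dz":0.028,"rx":0,"ry":0,"rz":0.004},{"dx":-0.39,"dy":0.086,"dz":0.028,"rx":0,"ry":0,"rz":0.004},{"dx":-0.39,"dy":0.086,"dz":0.028,"rx":0,"ry":0,"rz":0.004},{"dx":-0.39,"dy":0.086,"dz":0.028,"rx":0,"ry":0,"rz":0.004},{"dx":-0.39,"dy":0.086,"dz":0.028,"rx":0,"ry":0,"rz":0.004},{"dx":-0.39,"dy":0.086,"dz":0.028,"rx":0,"ry":0,"rz":0.004}]' 0.06; python3 -c "
from h import *
print(to(sw(-.1276,-.09,.214),1.457))"
```

```text
time: 37.33
position: [0.4111, -0.1951, 0.2708]
ee_rot: [3.141, 0.0, 1.455]
force: [-0.2, 0.0, -0.4]
grip_width: 0.0603
grasp_force: 0.0
[0.0006, 0.0007, 0.0568, 0.0003, 0.0004, -0.0024]
```

```bash
python3 -m jog '[{"dx":0,"dy":0,"dz":0.025,"rx":0,"ry":0,"rz":0},{"dx":0,"dy":0,"dz":0.045,"rx":0,"ry":0,"rz":0},{"dx":0,"dy":0,"dz":0.057,"rx":0,"ry":0,"rz":0},{"dx":0,"dy":0,"dz":0.057,"rx":0,"ry":0,"rz":0},{"dx":0,"dy":0,"dz":0.057,"rx":0,"ry":0,"rz":0}]'; python3 -m jog '[{"dx":0,"dy":0,"dz":0,"rx":0,"ry":0,"rz":0},{"dx":0,"dy":0,"dz":0,"rx":0,"ry":0,"rz":0},{"dx":0,"dy":0,"dz":0,"rx":0,"ry":0,"rz":0},{"dx":0,"dy":0,"dz":0,"rx":0,"ry":0,"rz":0},{"dx":0,"dy":0,"dz":0,"rx":0,"ry":0,"rz":0},{"dx":0,"dy":0,"dz":0,"rx":0,"ry":0,"rz":0},{"dx":0,"dy":0,"dz":0,"rx":0,"ry":0,"rz":0},{"dx":0,"dy":0,"dz":0,"rx":0,"ry":0,"rz":0}]' 0.0 20; python3 -c "
from h import *
print(loc(get_obs()['position']))"
```

```text
time: 37.75
position: [0.4109, -0.1951, 0.2135]
ee_rot: [-3.141, -0.0, 1.454]
force: [-0.3, 0.8, 0.2]
grip_width: 0.0599
grasp_force: 0.0
time: 38.42
position: [0.4108, -0.1959, 0.2137]
ee_rot: [-3.141, 0.0, 1.453]
force: [-1.0, 0.2, 0.6]
grip_width: 0.0115
grasp_force: 20.0
[-0.12850776 -0.0913829   0.21373142]
```

Gripped (11.5 mm). Swinging it over.

```bash
python3 -m jog '[{"dx":0,"dy":0.008,"dz":-0.001,"rx":0,"ry":0,"rz":0},{"dx":0,"dy":0.016,"dz":-0.001,"rx":0,"ry":0,"rz":0},{"dx":0,"dy":0.024,"dz":0,"rx":0,"ry":0,"rz":0},{"dx":0,"dy":0.032,"dz":0.001,"rx":0,"ry":0,"rz":0},{"dx":0,"dy":0.040,"dz":0.004,"rx":0,"ry":0,"rz":0},{"dx":0,"dy":0.047,"dz":0.007,"rx":0,"ry":0,"rz":0},{"dx":0,"dy":0.055,"dz":0.010,"rx":0,"ry":0,"rz":0},{"dx":0,"dy":0.062,"dz":0.015,"rx":0,"ry":0,"rz":0},{"dx":0,"dy":0.068,"dz":0.020,"rx":0,"ry":0,"rz":0},{"dx":0,"dy":0.074,"dz":0.025,"rx":0,"ry":0,"rz":0},{"dx":0,"dy":0.079,"dz":0.031,"rx":0,"ry":0,"rz":0},{"dx":0,"dy":0.084,"dz":0.038,"rx":0,"ry":0,"rz":0},{"dx":0,"dy":0.088,"dz":0.045,"rx":0,"ry":0,"rz":0},{"dx":0,"dy":0.091,"dz":0.052,"rx":0,"ry":0,"rz":0},{"dx":0,"dy":0.094,"dz":0.060,"rx":0,"ry":0,"rz":0},{"dx":0,"dy":0.094,"dz":0.060,"rx":0,"ry":0,"rz":0},{"dx":0,"dy":0.094,"dz":0.060,"rx":0,"ry":0,"rz":0}]'; python3 -m jog '[{"dx":0,"dy":0,"dz":0,"rx":0,"ry":0,"rz":0},{"dx":0,"dy":0,"dz":0,"rx":0,"ry":0,"rz":0},{"dx":0,"dy":0,"dz":-0.03,"rx":0,"ry":0,"rz":0},{"dx":0,"dy":0,"dz":-0.04,"rx":0,"ry":0,"rz":0},{"dx":0,"dy":0,"dz":-0.04,"rx":0,"ry":0,"rz":0}]' 0.035;  python3 -m jog '[{"dx":0,"dy":0,"dz":0,"rx":0,"ry":0,"rz":0},{"dx":0,"dy":0,"dz":0,"rx":0,"ry":0,"rz":0},{"dx":0,"dy":0,"dz":0,"rx":0,"ry":0,"rz":0},{"dx":0,"dy":0,"dz":0,"rx":0,"ry":0,"rz":0},{"dx":0,"dy":0,"dz":0,"rx":0,"ry":0,"rz":0},{"dx":0,"dy":0,"dz":0,"rx":0,"ry":0,"rz":0}]' 0 20; python3 -c "
from h import *
print(loc(get_obs()['position']),to(sw(-.031,-.09,.143),1.457))"
```

```text
time: 39.83
position: [0.5047, -0.2068, 0.1527]
ee_rot: [3.141, -0.0, 1.453]
force: [0.2, -1.9, -2.1]
grip_width: 0.0112
grasp_force: 20.0
time: 40.25
position: [0.5065, -0.208, 0.1975]
ee_rot: [3.135, 0.003, 1.453]
force: [-0.3, 0.9, 0.5]
grip_width: 0.0348
grasp_force: 0.0
time: 40.75
position: [0.5042, -0.2067, 0.1931]
ee_rot: [-3.141, -0.0, 1.453]
force: [0.3, 0.4, 0.5]
grip_width: 0.0007
grasp_force: 0.0
[-0.0345549  -0.09154727  0.19309684] [0.0015, 0.0036, 0.0501, -0.0008, -0.0005, -0.0039]
```

```bash
python3 -m jog '[{"dx":0,"dy":0.003,"dz":0.01,"rx":0,"ry":0,"rz":0},{"dx":0,"dy":0.003,"dz":0.02,"rx":0,"ry":0,"rz":0},{"dx":0,"dy":0.003,"dz":0.028,"rx":0,"ry":0,"rz":0},{"dx":0,"dy":0.003,"dz":0.035,"rx":0,"ry":0,"rz":0},{"dx":0,"dy":0.003,"dz":0.041,"rx":0,"ry":0,"rz":0},{"dx":0,"dy":0.003,"dz":0.046,"rx":0,"ry":0,"rz":0},{"dx":0,"dy":0.003,"dz":0.05,"rx":0,"ry":0,"rz":0},{"dx":0,"dy":0.003,"dz":0.05,"rx":0,"ry":0,"rz":0},{"dx":0,"dy":0.003,"dz":0.05,"rx":0,"ry":0,"rz":0}]';  python3 -m jog '[{"dx":0,"dy":0,"dz":0.001,"rx":0,"ry":0,"rz":0},{"dx":0,"dy":0,"dz":0.002,"rx":0,"ry":0,"rz":0},{"dx":0,"dy":0,"dz":0.002,"rx":0,"ry":0,"rz":0}]'
```

```text
time: 41.5
position: [0.5071, -0.2072, 0.1433]
ee_rot: [-3.141, -0.0, 1.453]
force: [0.4, -0.6, 0.7]
grip_width: 0.0004
grasp_force: 0.4
time: 41.75
position: [0.5072, -0.2072, 0.143]
ee_rot: [-3.141, 0.0, 1.453]
force: [-2.0, 2.4, 9.7]
grip_width: 0.0003
grasp_force: 5.0
```

```bash
python3 -m jog '[{"dx":0,"dy":0,"dz":0.002,"rx":0,"ry":0,"rz":0},{"dx":0,"dy":0,"dz":0.002,"rx":0,"ry":0,"rz":0},{"dx":0,"dy":0,"dz":0.002,"rx":0,"ry":0,"rz":0}]'; python3 -m jog '[{"dx":0,"dy":0,"dz":-0.03,"rx":0,"ry":0,"rz":0},{"dx":0,"dy":0,"dz":-0.07,"rx":0,"ry":0,"rz":0},{"dx":0,"dy":0,"dz":-0.11,"rx":0,"ry":0,"rz":0},{"dx":0.03,"dy":-0.03,"dz":-0.11,"rx":0,"ry":0,"rz":0},{"dx":0.06,"dy":-0.06,"dz":-0.11,"rx":0,"ry":0,"rz":0},{"dx":0.09,"dy":-0.09,"dz":-0.11,"rx":0,"ry":0,"rz":0},{"dx":0.12,"dy":-0.12,"dz":-0.11,"rx":0,"ry":0,"rz":0},{"dx":0.15,"dy":-0.12,"dz":-0.11,"rx":0,"ry":0,"rz":0},{"dx":0.19,"dy":-0.12,"dz":-0.11,"rx":0,"ry":0,"rz":0},{"dx":0.23,"dy":-0.12,"dz":-0.11,"rx":0,"ry":0,"rz":0},{"dx":0.27,"dy":-0.12,"dz":-0.11,"rx":0,"ry":0,"rz":0},{"dx":0.31,"dy":-0.12,"dz":-0.11,"rx":0,"ry":0,"rz":0},{"dx":0.31,"dy":-0.12,"dz":-0.11,"rx":0,"ry":0,"rz":0},{"dx":0.31,"dy":-0.12,"dz":-0.11,"rx":0,"ry":0,"rz":0}]';  python3 -c "
from h import *
c=cam('top');d=cam('side')
a=cv2.resize(c['frame'][120:250,265:400],None,fx=2.9,fy=2.9,interpolation=cv2.INTER_CUBIC)
b=cv2.resize(d['frame'][85:215,175:310],None,fx=2.9,fy=2.9,interpolation=cv2.INTER_CUBIC)
cv2.imwrite('pics/both3.png',np.hstack([a,b]))
pickle.dump({'top':c,'side':d},open('c3.pkl','wb'))
# mark/ball by mask
for n,z in(('top',c),('side',d)):
  h=cv2.cvtColor(z['frame'],cv2.COLOR_BGR2HSV)
  for k,lo,hi in(('green',(50,140,90),(75,255,255)),('blue',(105,130,60),(125,255,255))):
    m=cv2.inRange(h,lo,hi);nn,l,s,ce=cv2.connectedComponentsWithStats(m)
    for i in range(1,nn):
      if s[i,4]>5 and ce[i][0]>260 and ce[i][0]<400: print(n,k,ce[i].round(1),s[i])
"
```

```text
time: 42.0
position: [0.5073, -0.2073, 0.1427]
ee_rot: [-3.141, 0.0, 1.454]
force: [-7.1, 4.6, 19.7]
grip_width: 0.0004
grasp_force: 10.2
time: 43.17
position: [0.4238, 0.1163, 0.2491]
ee_rot: [-3.14, 0.001, 1.458]
force: [-0.0, -0.4, -0.3]
grip_width: 0.0006
grasp_force: 0.0
top green [384.2 199.6] [380 198   9   4  25]
top blue [283.9  86.8] [ 258   69   56   33 1538]
top blue [311.3  70.2] [309  70   5   2   6]
top blue [374.6 219.9] [372 217   6   7  33]
```

View pics/both3.png

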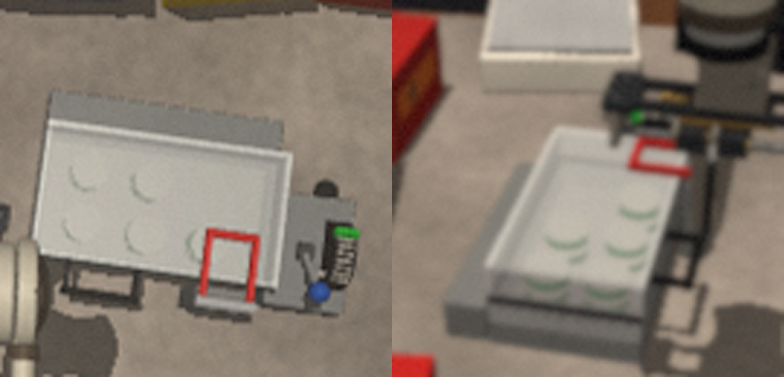

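Top view shows the red clamp flat on the lid at (230,265). It met its stop, taking about 20 N with no travel. Now I'll move over the pod and use the wrist camera for the mark.

```bash
python3 -c "
from h import *
print(to(sw(-.06,-.20,.25),1.457))"
```

```text
[-0.4178, 0.092, -0.0005, -0.001, 0.0009, -0.0039]
```

```bash
python3 -m jog '[{"dx":-0.418,"dy":0.092,"dz":0,"rx":0,"ry":0,"rz":0},{"dx":-0.418,"dy":0.092,"dz":0,"rx":0,"ry":0,"rz":0},{"dx":-0.418,"dy":0.092,"dz":0,"rx":0,"ry":0,"rz":0},{"dx":-0.418,"dy":0.092,"dz":0,"rx":0,"ry":0,"rz":0},{"dx":-0.418,"dy":0.092,"dz":0,"rx":0,"ry":0,"rz":0},{"dx":-0.418,"dy":0.092,"dz":0,"rx":0,"ry":0,"rz":0},{"dx":-0.418,"dy":0.092,"dz":0,"rx":0,"ry":0,"rz":0},{"dx":-0.418,"dy":0.092,"dz":0,"rx":0,"ry":0,"rz":0},{"dx":-0.418,"dy":0.092,"dz":0,"rx":0,"ry":0,"rz":0},{"dx":-0.418,"dy":0.092,"dz":0,"rx":0,"ry":0,"rz":0},{"dx":-0.418,"dy":0.092,"dz":0,"rx":0,"ry":0,"rz":0},{"dx":-0.418,"dy":0.092,"dz":0,"rx":0,"ry":0,"rz":0},{"dx":-0.418,"dy":0.092,"dz":0,"rx":0,"ry":0,"rz":0},{"dx":-0.418,"dy":0.092,"dz":0,"rx":0,"ry":0,"rz":0},{"dx":-0.418,"dy":0.092,"dz":0,"rx":0,"ry":0,"rz":0},{"dx":-0.418,"dy":0.092,"dz":0,"rx":0,"ry":0,"rz":0}]' 0.046;  python3 -c "
from h import *
c=cam('wrist');cv2.imwrite('pics/w1.png',c['frame'])
pickle.dump(c,open('w1.pkl','wb'));print(-np.array(c['extrinsics'])[:3,:3].T@np.array(c['extrinsics'])[:3,3])
for a in (.4,.5,.55,.6,.7): print(a,proj(c,sw(-.03+.054*np.sin(a),-.238,.05+.054*np.cos(a))).round(1))
for a in (-.5,-.6,-.7): print(a,proj(c,sw(-.03+.095*np.sin(a),-.2,.05+.095*np.cos(a))).round(1))
h=cv2.cvtColor(c['frame'],cv2.COLOR_BGR2HSV)
for k,lo,hi in(('green',(50,140,90),(75,255,255)),('blue',(105,130,60),(125,255,255))):
    m=cv2.inRange(h,lo,hi);nn,l,s,ce=cv2.connectedComponentsWithStats(m)
    for i in range(1,nn):
      if s[i,4]>30: print(k,ce[i].round(1),s[i],cv2.boxPoints(cv2.minAreaRect(np.argwhere(l==i)[:,::-1].astype(np.float32))).round(1).tolist())
"
```

```text
time: 44.6
position: [0.4669, -0.31, 0.2499]
ee_rot: [3.141, -0.0, 1.455]
force: [0.3, -0.5, -0.0]
grip_width: 0.046
grasp_force: 0.0
[ 0.47703561 -0.23266462  0.40116041]
0.4 [302.4 217.9]
0.5 [306.3 217.1]
0.55 [308.1 216.7]
0.6 [309.8 216.2]
0.7 [312.9 215.2]
-0.5 [242.7 194.9]
-0.6 [235.1 193.5]
-0.7 [228.3 192. ]
green [306.8 211.7] [302 203  11  19 187] [[302.0, 203.0], [312.0, 203.0], [312.0, 221.0], [302.0, 221.0]]
blue [234.8 194. ] [223 182  25  25 467] [[218.0, 194.0], [235.0, 177.0], [251.5, 193.5], [234.5, 210.5]]
```

View pics/w1.png

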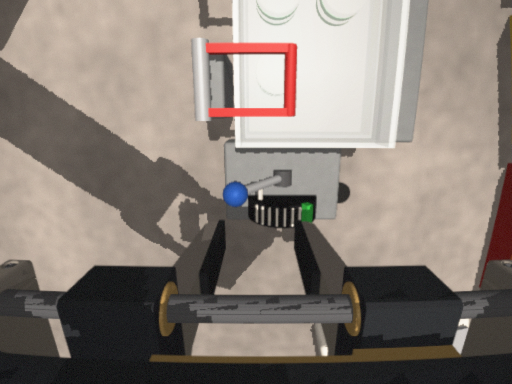

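The wrist view shows the ball at (235,194), which gives a lever angle of −0.60, and the green tab at u 302–312, v 203–221. The nearer finger hides the lower end of the tab. I'll resolve the tab's edges more finely.

```bash
python3 -c "
from h import *
c=pickle.load(open('w1.pkl','rb'));f=c['frame'].astype(int)
for v in (206,210,214): print(v,[tuple(f[v,u]) and (u,int(f[v,u,1]),int(f[v,u,1]-f[v,u,2])) for u in range(299,316)])
def pt(a,r,t,y): return sw(-.03+r*np.sin(a)+t*np.cos(a),y,.05+r*np.cos(a)-t*np.sin(a))
for a in (.45,.5,.55,.6,.65):
  print(a,'outerR',proj(c,pt(a,.054,.0045,-.23)).round(1),'outerL',proj(c,pt(a,.054,-.0045,-.23)).round(1),'innerL',proj(c,pt(a,.045,-.0045,-.23)).round(1),'innerR',proj(c,pt(a,.045,.0045,-.23)).round(1))
cs=pickle.load(open('c0.pkl','rb'))
for n in cs:
  z=cs[n];h=cv2.cvtColor(z['frame'],cv2.COLOR_BGR2HSV);m=cv2.inRange(h,(50,110,60),(80,255,255));nn,l,s,ce=cv2.connectedComponentsWithStats(m)
  print(n,[(ce[i].round(1),s[i]) for i in range(1,nn) if s[i,4]>5 and 240<ce[i][0]<400])
  for a in (.45,.55,.65): print(a,[proj(z,pt(a,.05,0,y)).round(1).tolist() for y in (-.223,-.238,-.253)])
"
```

```text
206 [(299, 51, -2), (300, 62, 1), (301, 87, 40), (302, 146, 97), (303, 153, 105), (304, 154, 105), (305, 154, 103), (306, 158, 105), (307, 175, 115), (308, 190, 126), (309, 192, 128), (310, 155, 104), (311, 118, 79), (312, 96, 69), (313, 48, 26), (314, 29, 4), (315, 60, 0)]
210 [(299, 124, -7), (300, 133, -7), (301, 122, 8), (302, 109, 56), (303, 107, 72), (304, 106, 73), (305, 103, 74), (306, 115, 74), (307, 120, 79), (308, 119, 80), (309, 114, 78), (310, 112, 74), (311, 107, 75), (312, 96, 61), (313, 44, 20), (314, 29, -3), (315, 73, -3)]
214 [(299, 130, -6), (300, 123, -7), (301, 87, 25), (302, 101, 65), (303, 103, 69), (304, 104, 69), (305, 103, 70), (306, 103, 71), (307, 108, 73), (308, 111, 75), (309, 107, 76), (310, 110, 73), (311, 104, 73), (312, 85, 59), (313, 30, 12), (314, 31, 2), (315, 95, 0)]
0.45 outerR [307.9 210.4] outerL [301.4 211.6] innerL [297.1 209.3] innerR [303.5 208.2]
0.5 outerR [309.6 210. ] outerL [303.5 211.3] innerL [298.8 209. ] innerR [304.9 207.8]
0.55 outerR [311.3 209.6] outerL [305.4 211. ] innerL [300.4 208.8] innerR [306.3 207.4]
0.6 outerR [312.9 209.1] outerL [307.3 210.6] innerL [302.  208.5] innerR [307.5 207. ]
0.65 outerR [314.3 208.6] outerL [309.1 210.2] innerL [303.5 208.1] innerR [308.7 206.6]
top [(array([384.2, 199.5]), array([380, 198,   9,   4,  30], dtype=int32))]
0.45 [[380.3, 200.7], [384.4, 201.3], [388.6, 201.9]]
0.55 [[380.2, 199.6], [384.3, 200.1], [388.4, 200.7]]
0.65 [[380.1, 198.5], [384.2, 199.1], [388.3, 199.7]]
side [(array([259. , 124.8]), array([258, 122,   3,   6,  16], dtype=int32)), (array([243.3, 331.6]), array([241, 327,   6,  11,  27], dtype=int32))]
0.45 [[259.3, 125.1], [260.1, 123.2], [260.8, 121.4]]
0.55 [[258.2, 125.5], [258.9, 123.7], [259.6, 121.9]]
0.65 [[257.1, 126.1], [257.8, 124.2], [258.5, 122.4]]
```

```bash
python3 -c "
from h import *
print(to(sw(-.084,-.20,.137),1.457))
t0=-.605
b=lambda t:np.array([.095*np.sin(t),.095*np.cos(t)])
for t in np.linspace(t0,.583,13)[1:]:
  d=b(t)-b(t0);print('%.3f %.3f'%(d[0],-d[1]))"
```

```text
[-0.0016, -0.0243, 0.1129, 0.0002, 0.0001, -0.0024]
0.008 -0.005
0.016 -0.009
0.025 -0.012
0.034 -0.015
0.044 -0.016
0.053 -0.017
0.062 -0.016
0.072 -0.015
0.081 -0.013
0.090 -0.010
0.098 -0.006
0.106 -0.001
```

```bash
python3 -m jog '[{"dx":0,"dy":-0.024,"dz":0,"rx":0,"ry":0,"rz":0},{"dx":0,"dy":-0.024,"dz":0.03,"rx":0,"ry":0,"rz":0},{"dx":0,"dy":-0.024,"dz":0.065,"rx":0,"ry":0,"rz":0},{"dx":0,"dy":-0.024,"dz":0.095,"rx":0,"ry":0,"rz":0},{"dx":0,"dy":-0.024,"dz":0.113,"rx":0,"ry":0,"rz":0},{"dx":0,"dy":-0.024,"dz":0.113,"rx":0,"ry":0,"rz":0},{"dx":0,"dy":-0.024,"dz":0.113,"rx":0,"ry":0,"rz":0},{"dx":0,"dy":-0.024,"dz":0.113,"rx":0,"ry":0,"rz":0}]'; python3 -c "
from h import *
print(loc(get_obs()['position']))"
```

```text
time: 45.32
position: [0.444, -0.3089, 0.1385]
ee_rot: [3.139, 0.002, 1.454]
force: [0.0, 0.4, 0.8]
grip_width: 0.0462
grasp_force: 0.0
[-0.08271127 -0.19988645  0.13846017]
```

```bash
python3 -m jog '[{"dx":0,"dy":0,"dz":0,"rx":0,"ry":0,"rz":0},{"dx":0,"dy":0,"dz":0,"rx":0,"ry":0,"rz":0},{"dx":0,"dy":0,"dz":0,"rx":0,"ry":0,"rz":0},{"dx":0,"dy":0,"dz":0,"rx":0,"ry":0,"rz":0},{"dx":0,"dy":0,"dz":0,"rx":0,"ry":0,"rz":0}]' 0.0 10;python3 -m jog '[{"dx":0,"dy":0.008,"dz":-0.005,"rx":0,"ry":0,"rz":0},{"dx":0,"dy":0.016,"dz":-0.009,"rx":0,"ry":0,"rz":0},{"dx":0,"dy":0.025,"dz":-0.012,"rx":0,"ry":0,"rz":0},{"dx":0,"dy":0.034,"dz":-0.015,"rx":0,"ry":0,"rz":0},{"dx":0,"dy":0.044,"dz":-0.016,"rx":0,"ry":0,"rz":0},{"dx":0,"dy":0.053,"dz":-0.017,"rx":0,"ry":0,"rz":0},{"dx":0,"dy":0.062,"dz":-0.016,"rx":0,"ry":0,"rz":0},{"dx":0,"dy":0.072,"dz":-0.015,"rx":0,"ry":0,"rz":0},{"dx":0,"dy":0.081,"dz":-0.013,"rx":0,"ry":0,"rz":0},{"dx":0,"dy":0.090,"dz":-0.010,"rx":0,"ry":0,"rz":0},{"dx":0,"dy":0.098,"dz":-0.006,"rx":0,"ry":0,"rz":0},{"dx":0,"dy":0.105,"dz":-0.001,"rx":0,"ry":0,"rz":0},{"dx":0,"dy":0.105,"dz":-0.001,"rx":0,"ry":0,"rz":0},{"dx":0,"dy":0.105,"dz":-0.001,"rx":0,"ry":0,"rz":0},{"dx":0,"dy":0.105,"dz":-0.001,"rx":0,"ry":0,"rz":0}]'; python3 -c "
from h import *
print(loc(get_obs()['position']))"
```

```text
time: 45.73
position: [0.4426, -0.3088, 0.1378]
ee_rot: [-3.14, 0.001, 1.453]
force: [-5.0, 1.6, 7.0]
grip_width: 0.0252
grasp_force: 10.0
time: 46.98
position: [0.5479, -0.3207, 0.1373]
ee_rot: [3.14, -0.0, 1.453]
force: [2.3, -1.5, -2.2]
grip_width: 0.0249
grasp_force: 10.0
[ 0.02187127 -0.19979198  0.13725069]
```

```bash
python3 -m jog '[{"dx":0,"dy":0,"dz":0,"rx":0,"ry":0,"rz":0},{"dx":0,"dy":0,"dz":0,"rx":0,"ry":0,"rz":0},{"dx":0,"dy":0,"dz":0,"rx":0,"ry":0,"rz":0},{"dx":0,"dy":0,"dz":-0.02,"rx":0,"ry":0,"rz":0},{"dx":0,"dy":0,"dz":-0.05,"rx":0,"ry":0,"rz":0},{"dx":0,"dy":-0.03,"dz":-0.085,"rx":0,"ry":0,"rz":0},{"dx":0,"dy":-0.06,"dz":-0.113,"rx":0,"ry":0,"rz":0},{"dx":0,"dy":-0.082,"dz":-0.113,"rx":0,"ry":0,"rz":0},{"dx":0,"dy":-0.082,"dz":-0.113,"rx":0,"ry":0,"rz":0},{"dx":0,"dy":-0.082,"dz":-0.113,"rx":0,"ry":0,"rz":0},{"dx":0,"dy":-0.082,"dz":-0.113,"rx":0,"ry":0,"rz":0},{"dx":0,"dy":-0.082,"dz":-0.113,"rx":0,"ry":0,"rz":0}]' 0.046;  python3 -c "
from h import *
c=cam('wrist');cv2.imwrite('pics/w2.png',cv2.resize(c['frame'][120:250,190:370],None,fx=4,fy=4,interpolation=cv2.INTER_CUBIC))
f=c['frame'].astype(int)
def pt(a,r,t,y): return sw(-.03+r*np.sin(a)+t*np.cos(a),y,.05+r*np.cos(a)-t*np.sin(a))
for a in (.5,.55,.6,.65): print(a,proj(c,pt(a,.054,.0045,-.23)).round(1),proj(c,pt(a,.054,-.0045,-.23)).round(1),proj(c,pt(a,.045,-.0045,-.23)).round(1),'ball',proj(c,pt(a,.095,0,-.2)).round(1))
h=cv2.cvtColor(c['frame'],cv2.COLOR_BGR2HSV)
m=cv2.inRange(h,(105,130,60),(125,255,255));nn,l,s,ce=cv2.connectedComponentsWithStats(m)
for i in range(1,nn):
  if s[i,4]>30: print(ce[i].round(1),s[i],cv2.minEnclosingCircle(np.argwhere(l==i)[:,::-1].astype(np.float32)))
for v in range(206,222,3): print(v,[(u,int(f[v,u,1]),int(f[v,u,1]-f[v,u,2])) for u in range(298,316)])
"
```

```text
time: 47.98
position: [0.4662, -0.3107, 0.2496]
ee_rot: [-3.141, -0.001, 1.454]
force: [0.6, -0.3, 0.9]
grip_width: 0.0462
grasp_force: 0.0
0.5 [310.4 209.6] [304.3 210.9] [299.6 208.6] ball [334. 194.]
0.55 [312.1 209.1] [306.2 210.5] [301.2 208.3] ball [337.4 193.4]
0.6 [313.7 208.6] [308.1 210.1] [302.8 208. ] ball [340.6 192.7]
0.65 [315.1 208.1] [309.9 209.7] [304.3 207.7] ball [343.5 191.9]
[340.2 193.4] [328 182  25  24 456] ((340.1068420410156, 193.06410217285156), 12.281631469726562)
206 [(298, 37, -2), (299, 52, -3), (300, 72, -2), (301, 81, 2), (302, 99, 52), (303, 150, 99), (304, 153, 105), (305, 155, 104), (306, 154, 103), (307, 164, 109), (308, 189, 125), (309, 203, 134), (310, 188, 123), (311, 121, 84), (312, 109, 72), (313, 96, 62), (314, 44, 20), (315, 31, 0)]
209 [(298, 56, -3), (299, 118, -6), (300, 183, -10), (301, 195, -8), (302, 125, 25), (303, 131, 82), (304, 133, 87), (305, 132, 86), (306, 131, 88), (307, 140, 93), (308, 157, 104), (309, 166, 109), (310, 151, 103), (311, 115, 78), (312, 107, 76), (313, 93, 62), (314, 35, 14), (315, 33, 0)]
212 [(298, 51, -2), 
[... 418 characters left out ...]
103, 72), (308, 107, 74), (309, 109, 78), (310, 109, 74), (311, 109, 73), (312, 101, 65), (313, 71, 42), (314, 26, 7), (315, 36, -5)]
218 [(298, 54, -3), (299, 105, -6), (300, 131, -6), (301, 124, -1), (302, 92, 40), (303, 102, 67), (304, 101, 70), (305, 101, 68), (306, 103, 69), (307, 106, 75), (308, 111, 76), (309, 108, 74), (310, 105, 75), (311, 108, 72), (312, 98, 65), (313, 58, 36), (314, 40, 3), (315, 82, -2)]
221 [(298, 29, -1), (299, 32, 3), (300, 41, 0), (301, 58, 3), (302, 85, 15), (303, 94, 19), (304, 94, 21), (305, 93, 21), (306, 94, 27), (307, 95, 35), (308, 100, 43), (309, 105, 61), (310, 108, 70), (311, 110, 68), (312, 103, 45), (313, 114, 4), (314, 145, -13), (315, 162, -15)]
```

View pics/w2.png

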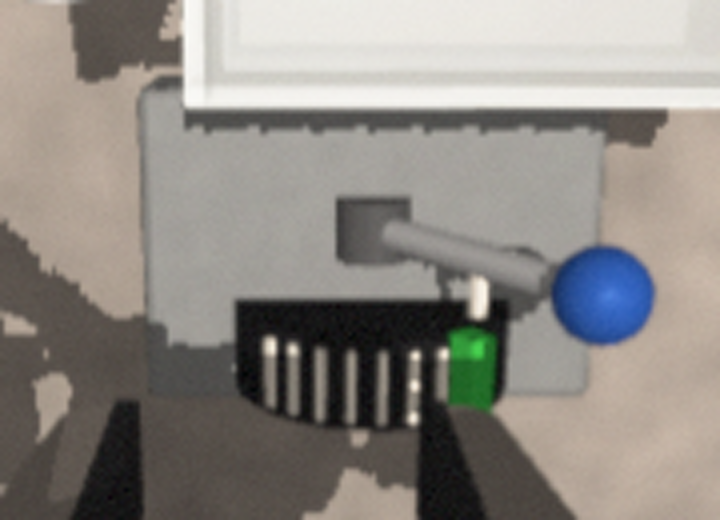

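The wrist crop shows the lever's white pointer at (478,298) in line with the green mark at (472,370). The ball reads about 0.59 rad and the mark about 0.58. The gripper is clear and touching nothing, so I'm handing in.

```bash
python3 -c "
from h import *
print(close_job())"
```

```text
the job is handed in; nothing more can be done
None
```

I handed the job in at about 48 s: all five white-capped jars stand upright in the chamber, the lid is shut, the red clamp lies flat, and the lever is within about 0.01 rad of the green mark; no verdict came back.

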